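# Set a knife on the whetstone at its sharpening angle

## Task

Get the vegetable knife ready for its first stroke on the whetstone. First push the open kit drawer of the sharpening box fully home, past its catch, so that it is out from under your hand; then pick the knife up by its handle, gently lay its edge flat across the middle of the stone and rock the spine up until the red swinging pointer of the dial gauge on the blade settles on the green mark. Finish while still holding the knife still there, its edge resting lightly on the stone, and leave the cup, timer and tape where they stand.

Things in the scene. Friction and masses are not known exactly. Their poses are not given: they have to be found in the camera images.
- kit_drawer (a joint): Opening of the sharpening box's drawer (m): 0 = fully home, 0.040 to 0.055 at the start. It slides square out of the box's front, towards the robot, with 0.5 N of friction. Over the last 10 mm a spring catch must be overcome (about 5 N); past it the catch pulls the drawer home and holds it. Stopping on the catch is not home.
- drawer_front (a point): Centre of the outer face of the drawer's bamboo front panel, 246 mm wide, 43 mm high (4 to 47 mm above the table), round dark finger hole in its middle. x axis: into the box, the way to push; y along the panel; z up.
- stone_mid (a point): Middle of the whetstone's top (reddish on grey, 200 mm along y, 70 mm across along x), 53 mm above the table. Worn hollow along its length: the top rises to 56 mm at both ends, and is straight across. With the drawer shut the box's front face lies 58 mm from here along -x. x axis: across the stone, away from the robot; y to the left; z up.
- knife_grip (a point): Where to hold the knife: on the handle (27 mm wide along y, 20 mm thick along z, 118 mm long along x; black ferrule, dark wood), 45 mm behind the blade's heel, at mid-thickness, 35 mm above the table at the start. x axis: towards the tip; y: from edge to spine; z: out of the blade's gauge side, up as it lies.
- edge_mid (a point): Point on the cutting edge 55 mm ahead of the heel, the part that is to lie over the middle of the stone (same axes as knife_grip; 100 mm ahead of it along x, 36 mm from it along -y, same z). The edge is 2 mm thick and round. A light touch on the stone is 2 to 8 N.
- dial_centre (a point): Centre of the dial of the yellow angle gauge, 54 mm across, that stands by its magnetic foot on the blade (same axes as knife_grip; 97 mm ahead of it along x, 8 mm along -y, 36 mm along z); its white face looks to the handle; its top is 63 mm above the blade.
- pointer (a joint): Reading of the gauge's red pointer (rad), which hangs free and stays upright: 0 with the blade level, equal to the blade's tilt about its own x axis, positive with the spine raised above the edge. It swings with a period of about 0.4 s and settles in about 1.5 s.
- bezel (a joint): Where the green mark on the gauge's black bezel is set (rad), 0.21 to 0.42: the tilt at which the pointer stands on it (pointer reading = bezel reading). The bezel is stiff and stays as set.
- pointer_tip (a point): Tip of the red pointer, 20 mm from the dial's centre; its z axis runs along the pointer.
- green_mark (a point): The green mark on the bezel, 26 mm from the dial's centre; its z axis runs from the dial's centre to the mark.
- knife: Vegetable knife with its gauge, 0.27 kg in all, centre of mass about 80 mm ahead of knife_grip; blade 150 x 54 x 2.2 mm, straight edge. Origin at the heel corner of the edge on the blade's underside; axes as knife_grip. It lies flat on the butcher block, the handle overhanging the block's edge nearest the robot.
- whetstone: The whetstone, fixed on the bamboo sharpening box (100 mm deep, 250 mm wide, top 48 mm above the table; fixed); origin on the table under the stone's middle, axes as stone_mid.
- butcher_block: Maple butcher block, 240 (x) x 180 (y) x 34 mm, fixed; origin at the centre of its underside.
- water_cup: Clear deli cup, 109 mm across, 72 mm high, standing; origin at the centre of its underside.
- timer: Kitchen timer, white with red knob, 62 mm across, 44 mm high; origin at the centre of its underside.
- tape: Roll of tan tape lying flat, 100 mm across, 25 mm high; origin at the centre of its underside.

How it is judged:
By the outcome, as a careful person would: the job done as asked, in the order asked, and still so for the second after the job is handed in, while the arm keeps its last pose, push and grip.
It also fails if it takes over 59 s, if anything falls off the work surface, if the arm or the gripper's body presses on something with over 40 N, if the wrist force passes 120 N, or if a joint passes its speed limit or range.

## Robot

A 7-joint arm with a two-finger parallel gripper is mounted at the origin on a cart in front of the work surface, level with it; the furniture and walls round the work are solid. World frame = base frame: x ahead of the robot, y to its left, z up, the work surface at z = 0. Lengths are in m, angles in rad, forces in N, time in s.
With the tool pointing down it reaches from about 0.4 to 0.85 m from the base axis. Payload 10.4 kg.
Tool frame: the origin (TCP) lies between the finger pads; the fingertips stand ahead of it and the grasp point (between the pads) lies 5 mm behind it (manip.tip_extent is the z of the fingertips in the tool frame, in m); z points along the fingers, y is the line along which they close (so a half turn about z gives the same grasp; the last joint's range is limited). The gripper opens to 85 mm and grips with 20 to 120 N. Pads are 22 mm wide; open, the fingers measure 114 mm over their backs; the gripper's body (76 mm by 85 mm) begins 54 mm behind the grasp point. The pads swing forward as they close: fully open they stand 13 mm farther back than shut.
Start: joints at [1.184, 0.332, -0.065, 1.46, 0.022, 1.35, -0.088], TCP at [0.222, -0.584, 0.245] pointing down, gripper open.
Joint ranges: [-2.6, 2.6], [-0.5, 2.12], [-1.47, 1.34], [0.16, 2.42], [-1.27, 4.41], [0.06, 2.06], [-2.6, 2.6]. Speed limits (rad/s): [2.22, 2.22, 2.79, 2.79, 3.14, 3.14, 3.14].

## Interface

Orientations are given as a unit quaternion [x, y, z, w].
In Python, from workcell import status, viewer, manip gives the robot as it stands.
- The arm moves only by the tool play_rows, never from a script. Its argument "plan" is one flat list of numbers, 7 for each row, row after row: the turn, a rotation vector about the tool's x, y, z in degrees, then the shift along the tool's x, y, z in m, then the opening, from 0 (shut) to 1 (fully open). In form: [ax, ay, az, dx, dy, dz, grip, ax, ay, az, dx, dy, dz, grip, ...]. A call has 1 to 20 rows; each row is the pose to reach, as a shift and turn from the pose commanded when the call began, along the tool's axes at that moment; what a row does not reach only later rows make up. A row lasts 1/8 s, in which the tool goes at most 62.5 mm and 10.7 degrees, less where a joint would pass 70% of its speed; a pose out of reach is approached as far as the arm can. A call with a gripper value outside its range is refused whole. The fingers move at their own pace and stop on an object; "squeeze" is the grip in N (left out, the last holds). Time passes only in rows, so rows that repeat a pose let the fingers close. It gives the time, the measured TCP pose, the force, the opening and the grip force at its end, in the units of the state.
- status.get_obs(): the state, without advancing time (a new reading comes with each control period).
- viewer.camera(name): name is "side" or "top"; returns the picture (420x560x3 uint8, red, green, blue); there is no depth.
- viewer.camera_model(name): a dict with "fx", "fy", "cx", "cy" (pixels), "R" (3x3) and "t" (3): a world point X has camera coordinates R X + t. Camera axes: x right, y down, z forward; pixel columns grow to the right and rows downward; lengths in m; the calibration is good to about 2 mm. A picture is of the moment at which its call begins. camera_model takes no time and is no camera call.
- manip.hand_in(): hands the job in; it is judged then, once.
The state is a dict: "clock": time; "joint_pos": joint angles; "joint_velocities": joint speeds; "tau": joint torques, N m; "position": TCP position; "ee_rot": TCP orientation; "ft_force": force on the tool from outside, world axes, zero at the start; "torque": the same for the moment, N m; "grip_width": opening from 0.0 (shut) to 1.0 (fully open); "grasp_force": force on a finger pad.
Only numpy, scipy, OpenCV 4.12 (cv2) and the standard library are available. Lean on these libraries where they do the work, as an engineer would, in place of code of your own. Each camera call takes 0.05 s, during which the arm holds its last target. There are 200 camera calls.

## Working session

There is one attempt and no reset: what is moved stays moved. The work goes in short steps, Python scripts to look and compute and a tool call to move; the robot and the scene stay as the last step left them, time stands still between calls to the robot, and variables do not carry over. Pictures are saved under pics/ and viewed, at most 11 in all, crops included, and the job is handed in when it is done.

Besides the shell and the picture viewer there is one more tool, called after "Request:" by a JSON object that holds its "api" and its "payload", one argument or row to a line. play_rows: Moves the arm, as the interface text tells. Its arguments: {"type":"object","properties":{"plan":{"type":"array","items":{"type":"number"}},"squeeze":{"type":"number"}},"required":["plan"]}

```bash
mkdir -p pics; ls; python3 - <<'E'
from workcell import status, viewer, manip
import cv2,numpy as np
for n in("side","top"):
    im=viewer.camera(n); cv2.imwrite(f"pics/{n}0.png",im[:,:,::-1]); np.save(f"pics/{n}0.npy",im)
    m=viewer.camera_model(n); R=np.array(m["R"]);print(n,m["fx"],m["fy"],m["cx"],m["cy"],R.round(3).tolist(),np.array(m["t"]).round(3), (-R.T@np.array(m["t"])).round(3))
print(status.get_obs(), manip.tip_extent)
E
```

```text
pics
side 477.3797979493703 477.3797979493703 283.1823392864121 208.6377014192433 [[-0.873, -0.488, -0.011], [-0.261, 0.485, -0.835], [0.413, -0.726, -0.55]] [0.594 0.225 1.174] [0.092 1.033 0.841]
top 493.8354492080534 493.8354492080534 279.925639598344 206.70981308926832 [[-0.006, -1.0, -0.001], [-0.996, 0.006, -0.089], [0.089, -0.0, -0.996]] [0.057 0.626 1.585] [0.483 0.054 1.634]
{'clock': 0.1, 'joint_pos': array([ 1.18440127,  0.33282735, -0.06465003,  1.46087967,  0.02159468,
        1.34991116, -0.08849533]), 'joint_velocities': array([-0.00087049, -0.00227721, -0.00126042, -0.00186014,  0.0007508 ,
        0.0012034 , -0.00135166]), 'tau': array([ 1.62576354e-03, -6.26744556e+01,  4.94424964e-02, -3.92426240e+01,
        1.63912901e-02,  6.94633593e-03, -5.19160011e-06]), 'position': array([ 0.22224258, -0.58379722,  0.24457303]), 'ee_rot': array([ 9.83504166e-01,  1.80884255e-01, -1.55706709e-04, -6.46887561e-04]), 'ft_force': array([0.17699369, 0.92895717, 0.21794262]), 'torque': array([-0.03824107, -0.00692112, -0.01688707]), 'grasp_force': 0.0, 'grip_width': 0.9984746594514744} 0.014
```

View pics/top0.png

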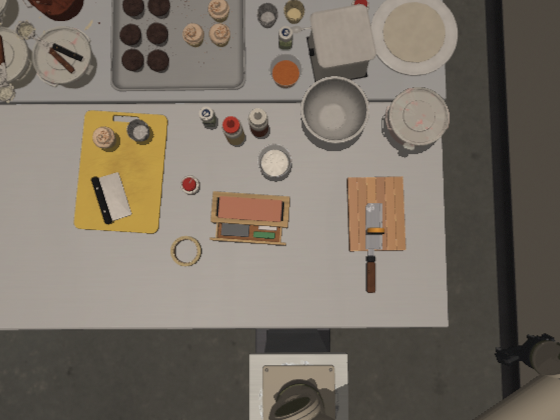

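View pics/side0.png

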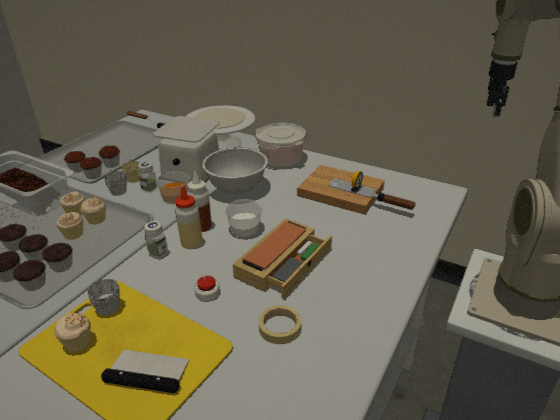

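Top view: the box is at about (250,218) with its drawer open towards the robot, and the knife is on the block at (372,240), handle towards the robot. Tape is at (186,251), timer at (190,185) and cup at (275,163). I'll enlarge both work areas.

```bash
python3 - <<'E'
import cv2,numpy as np
t=np.load("pics/top0.npy")[:,:,::-1]; s=np.load("pics/side0.npy")[:,:,::-1]
f=lambda a,x,y,w,h,k:cv2.resize(a[y:y+h,x:x+w],None,fx=k,fy=k,interpolation=cv2.INTER_CUBIC)
a=np.hstack([f(t,205,185,92,66,4),f(t,340,170,72,66*1,4)])
a=cv2.hconcat([f(t,205,185,95,70,4),f(t,335,228,80,70,4)])
b=cv2.hconcat([f(s,230,215,110,80,3.5),f(s,325,160,95,80,3.5)])
w=max(a.shape[1],b.shape[1]);p=lambda i:cv2.copyMakeBorder(i,0,0,0,w-i.shape[1],cv2.BORDER_CONSTANT)
cv2.imwrite("pics/crop0.png",cv2.vconcat([p(a),p(b)]));print(a.shape,b.shape)
E
```

```text
(280, 700, 3) (280, 717, 3)
```

View pics/crop0.png

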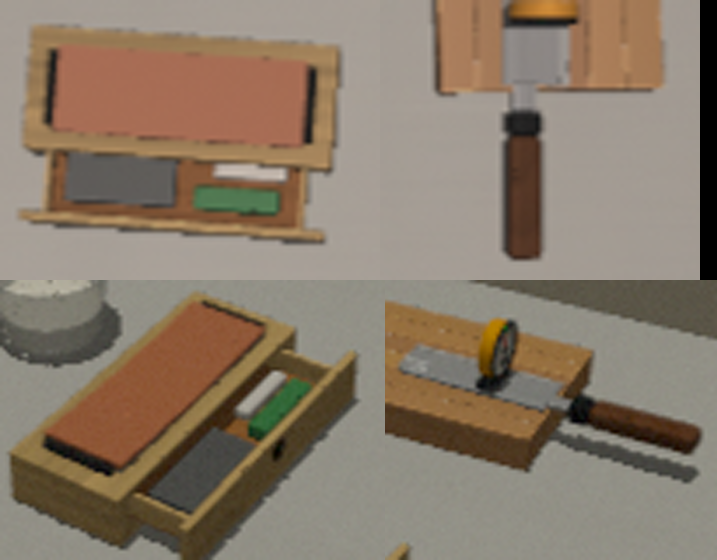

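```bash
cat > h.py <<'E'
import cv2,numpy as np
from workcell import status, viewer, manip
from scipy.spatial.transform import Rotation as Rt
M={n:viewer.camera_model(n) for n in("side","top")}
def ray(n,p):
    m=M[n];R=np.array(m["R"]);c=-R.T@np.array(m["t"])
    d=R.T@np.array([(p[0]-m["cx"])/m["fx"],(p[1]-m["cy"])/m["fy"],1]);return c,d/np.linalg.norm(d)
def onz(n,p,z):
    c,d=ray(n,p);return c+d*(z-c[2])/d[2]
def plane(n,p,q,nv):
    c,d=ray(n,p);return c+d*((q-c)@nv)/(d@nv)
def tri(a,b):  # a: side px, b: top px -> point, gap
    c1,d1=ray("side",a);c2,d2=ray("top",b)
    s=np.linalg.lstsq(np.c_[d1,-d2],c2-c1,rcond=None)[0]
    p,q=c1+s[0]*d1,c2+s[1]*d2;return (p+q)/2,np.linalg.norm(p-q)
def proj(n,X):
    m=M[n];v=np.array(m["R"])@X+np.array(m["t"]);return np.array([m["fx"]*v[0]/v[2]+m["cx"],m["fy"]*v[1]/v[2]+m["cy"]])
def blob(im,lo,hi,box):  # largest contour of an HSV range in box x0,y0,x1,y1
    x0,y0,x1,y1=box;k=4
    a=cv2.resize(im[y0:y1,x0:x1],None,fx=k,fy=k,interpolation=cv2.INTER_CUBIC)
    m=cv2.inRange(cv2.cvtColor(a,cv2.COLOR_RGB2HSV),lo,hi)
    m=cv2.morphologyEx(m,cv2.MORPH_OPEN,np.ones((3,3),np.uint8))
    c=max(cv2.findContours(m,0,2)[0],key=cv2.contourArea)
    return (c[:,0].astype(np.float32)+.5)/k-.5+np.array([x0,y0],np.float32)
E
python3 - <<'E'
from h import *
t=np.load("pics/top0.npy");s=np.load("pics/side0.npy")
hv=lambda a,x,y:cv2.cvtColor(a[y:y+1,x:x+1],cv2.COLOR_RGB2HSV)[0,0].tolist()
print("stone",hv(t,250,208),hv(s,275,250),"wood",hv(t,371,275),hv(s,398,201),"box",hv(t,212,205),hv(t,250,242),hv(t,230,240),"block",hv(t,355,220),"table",hv(t,300,270),"blade",hv(t,374,243),hv(s,345,187),"front",hv(s,290,275),hv(s,262,240))
E
```

```text
stone [9, 126, 168] [12, 163, 142] wood [11, 141, 85] [14, 170, 78] box [16, 100, 145] [17, 101, 114] [17, 114, 172] block [13, 118, 169] table [14, 26, 167] blade [13, 16, 140] [30, 6, 119] front [17, 76, 87] [19, 122, 142]
```

```bash
python3 - <<'E'
from h import *
np.set_printoptions(precision=4,suppress=True)
t=np.load("pics/top0.npy");s=np.load("pics/side0.npy")
def quad(c):
    h=cv2.convexHull(c)
    for e in np.arange(1,8,.25):
        a=cv2.approxPolyDP(h,e,True)
        if len(a)<=4:return a[:,0]
st=blob(t,(6,100,90),(13,255,255),(210,190,292,227));ss=blob(s,(6,120,80),(14,255,255),(232,215,335,285))
qt=cv2.boxPoints(cv2.minAreaRect(st));qs=quad(ss)
print("stone top",qt.tolist(),cv2.minAreaRect(st));print("side",qs.tolist())
T=np.array([onz("top",p,.055) for p in qt]);S=np.array([onz("side",p,.055) for p in qs])
print(T,"\n",S)
for i in range(4):
    j=np.argmin(np.linalg.norm(S-T[i],axis=1));print("tri",tri(qs[j],qt[i]))
print("ctr",T.mean(0),S.mean(0), np.linalg.norm(T-np.roll(T,1,0),axis=1))
wt=blob(t,(5,90,40),(18,255,125),(360,255,382,300));ws=blob(s,(5,90,30),(20,255,125),(380,185,420,215))
for n,c in(("top",wt),("side",ws)):
    r=cv2.minAreaRect(c);b=cv2.boxPoints(r);print(n,r,[onz(n,p,.04)[:2].tolist() for p in b])
    print(c.min(0),c.max(0))
bl=blob(t,(0,0,95),(40,60,255),(362,200,386,252));print("blade",cv2.minAreaRect(bl),[onz("top",p,.036)[:2].tolist() for p in cv2.boxPoints(cv2.minAreaRect(bl))])
bk=blob(t,(5,60,60),(20,255,255),(340,170,412,256));print("block",[onz("top",p,.034)[:2].tolist() for p in cv2.boxPoints(cv2.minAreaRect(bk))])
fr=blob(t,(14,70,110),(24,255,255),(205,232,292,250));print("front",cv2.minAreaRect(fr),[onz("top",p,.047)[:2].tolist() for p in cv2.boxPoints(cv2.minAreaRect(fr))])
# finger hole
E
```

```text
stone top [[217.23526000976562, 217.5503692626953], [218.86602783203125, 195.08204650878906], [282.0172424316406, 199.6656036376953], [280.386474609375, 222.13392639160156]] ((249.62625122070312, 208.6079864501953), (63.317317962646484, 22.527435302734375), 4.151285171508789)
side [[305.125, 228.125], [264.375, 267.875], [242.625, 258.875], [284.875, 220.875]]
[[0.5898 0.2547 0.055 ]
 [0.6623 0.2498 0.055 ]
 [0.6462 0.0467 0.055 ]
 [0.5739 0.0524 0.055 ]] 
 [[0.579  0.0548 0.055 ]
 [0.5913 0.2561 0.055 ]
 [0.6591 0.2525 0.055 ]
 [0.6465 0.0506 0.055 ]]
tri (array([0.5907, 0.2552, 0.0544]), np.float64(0.0019338995979790352))
tri (array([0.6619, 0.2498, 0.0521]), np.float64(0.001484849092237542))
tri (array([0.6473, 0.0471, 0.0524]), np.float64(0.0019291941244658642))
tri (array([0.5765, 0.0535, 0.0548]), np.float64(0.005569861431243806))
ctr [0.618  0.1509 0.055 ] [0.619  0.1535 0.055 ] [0.2029 0.0726 0.2037 0.0725]
top ((370.4999694824219, 276.7499694824219), (30.749996185302734, 7.749999046325684), 90.0) [[0.44699105152900526, -0.2236346362706951], [0.4468408270860449, -0.2485058150
[... 435 characters left out ...]
14.375 208.875]
blade ((373.625, 216.125), (26.5, 16.5), 90.0) [[0.636007485446503, -0.22435004349486806], [0.6356800826442867, -0.27799334140674753], [0.5495389364586746, -0.27589728534072044], [0.549863246173397, -0.2225087887278935]]
block [[0.7218502793388185, -0.16429928551319128], [0.7266407802503558, -0.35084446817047343], [0.4825797963305149, -0.35158808374654504], [0.4779166690396156, -0.16753725561135374]]
front ((247.65565490722656, 236.16685485839844), (76.2458724975586, 12.852066993713379), 3.2397000789642334) [[0.5169963703963039, 0.2810047193181961], [0.5581556102946268, 0.2789419904823076], [0.5428232355707812, 0.034279606187148454], [0.5017342484429221, 0.03690169883488799]]
```

```bash
python3 - <<'E'
from h import *
np.set_printoptions(precision=4,suppress=True)
t=np.load("pics/top0.npy");s=np.load("pics/side0.npy")
def mids(im,x0,x1,y0,y1,f):
    out=[]
    for r in range(y0,y1):
        a=cv2.resize(f(im[r:r+1,x0:x1]).astype(np.float32),None,fx=8,fy=1,interpolation=cv2.INTER_LINEAR)[0]
        k=np.where(a>.5)[0];out.append([r,x0+(k[0]+.5)/8-.5,x0+(k[-1]+.5)/8-.5])
    return np.array(out)
# handle: fraction dark between wood (~80) and table (~165) in V
V=lambda a:a.max(2).astype(float)
h=mids(t,360,382,264,291,lambda a:(165-V(a))/80)
L=np.array([onz("top",(r[1],r[0]),.035) for r in h]);Rr=np.array([onz("top",(r[2],r[0]),.035) for r in h])
mid=(L+Rr)/2;print("handle width",(L-Rr)[:,1].mean());p=np.polyfit(mid[:,0],mid[:,1],1);print("yaw",np.degrees(np.arctan(p[0])),"y at .44,.54",np.polyval(p,.44),np.polyval(p,.54))
S=lambda a:cv2.cvtColor(a,cv2.COLOR_RGB2HSV)[:,:,1].astype(float)
b=mids(t,360,392,206,226,lambda a:(118-S(a))/90)
L=np.array([onz("top",(r[1],r[0]),.035) for r in b]);Rr=np.array([onz("top",(r[2],r[0]),.035) for r in b])
for n,q in(("spine",L),("edge",Rr)):
    p=np.polyfit(q[:,0],q[:,1],1);print(n,np.degrees(np.arctan(p[0])),np.polyval(p,.54),np.polyval(p,.44))
# column profile along the knife axis for heel/ferrule/butt
print("S",[(r,int(S(t[r:r+1,376:379]).mean()),int(V(t[r:r+1,376:379]).mean())) for r in range(242,254)])
print("V",[(r,int(V(t[r:r+1,369:373]).mean())) for r in list(range(252,264))+list(range(288,296))])
print("tip",[(r,int(S(t[r:r+1,370:377]).mean())) for r in range(198,208)])
ws=blob(s,(5,90,30),(20,255,125),(380,185,420,215));h=cv2.approxPolyDP(cv2.convexHull(ws),1.0,True)[:,0];print("side handle",h)
# height check: handle axis mid in side vs top
c=ws.mean(0);wt=blob(t,(5,90,40),(18,255,125),(360,255,382,300))
print("tri", tri((lambda r:r[0])(cv2.minAreaRect(ws)),cv2.minAreaRect(wt)[0]))
for n in("side",):
    hole=blob(s,(0,0,0),(180,255,45),(295,250,325,285));print("hole",cv2.minAreaRect(hole)); print(ray("side",cv2.minAreaRect(hole)[0]))
    nv=np.array([.9976,-.07,0]);print("hole on face",plane("side",cv2.minAreaRect(hole)[0],np.array([.5096,.1593,.025]),nv))
E
```

```text
handle width 0.03289091721872558
yaw -1.3024254967514113 y at .44,.54 -0.23583513224384298 -0.23810868517684167
spine -1.5340566493459995 -0.2216046285464845 -0.21892655463220137
edge -1.6420436150730013 -0.27599877224060726 -0.2731320805982967
S [(242, 14, 140), (243, 13, 139), (244, 14, 139), (245, 14, 139), (246, 13, 139), (247, 14, 139), (248, 13, 138), (249, 63, 140), (250, 85, 117), (251, 30, 153), (252, 25, 162), (253, 24, 161)]
V [(252, 143), (253, 143), (254, 142), (255, 98), (256, 48), (257, 35), (258, 35), (259, 36), (260, 34), (261, 27), (262, 69), (263, 83), (288, 86), (289, 86), (290, 86), (291, 82), (292, 69), (293, 150), (294, 163), (295, 164)]
tip [(198, 122), (199, 122), (200, 122), (201, 121), (202, 121), (203, 39), (204, 15), (205, 14), (206, 16), (207, 15)]
side handle [[382.875 196.375]
 [386.875 194.375]
 [412.375 201.125]
 [414.375 203.875]
 [411.875 208.375]
 [410.125 208.875]
 [382.875 200.625]]
tri (array([ 0.399 , -0.2354,  0.0351]), np.float64(0.0027087917186538364))
hole ((308.95379638671875, 263.0442199707031), (2.7408058643341064, 6.029772758483887), 15.255120277404785)
(array([0.0922, 1.0332, 0.8405]), array([ 0.3336, -0.6914, -0.6408]))
hole on face [0.5101 0.1671 0.0377]
```

```bash
cat >> h.py <<'E'
def row(p,yaw,tilt=0,pitch=0,base=None):
    """row (turn deg, shift m) to TCP at world p; tool x at yaw (deg), z down, then tilt about its own x, pitch about its own y"""
    o=status.get_obs();P,Q=(o["position"],Rt.from_quat(o["ee_rot"])) if base is None else base
    T=Rt.from_euler("z",yaw,degrees=True)*Rt.from_euler("x",180,degrees=True)*Rt.from_euler("x",tilt,degrees=True)*Rt.from_euler("y",pitch,degrees=True)
    return (Q.inv()*T).as_rotvec(degrees=True).round(2).tolist(),Q.inv().apply(np.array(p)-P).round(4).tolist()
E
python3 - <<'E'
from h import *
print(row([.464,.163,.2],-4));print(row([.464,.163,.038],-4))
E
```

```text
([-0.07, 0.02, 24.84], [0.4917, -0.6119, 0.0454])
([-0.07, 0.02, 24.84], [0.4917, -0.6116, 0.2074])
```

Request:
{"api": "play_rows", "payload": {
  "plan": [0,0,24.8,0.492,-0.612,0.045,0.4,0,0,24.8,0.492,-0.612,0.045,0.4,0,0,24.8,0.492,-0.612,0.045,0.4,0,0,24.8,0.492,-0.612,0.045,0.4,0,0,24.8,0.492,-0.612,0.045,0.4,0,0,24.8,0.492,-0.612,0.045,0.4,0,0,24.8,0.492,-0.612,0.045,0.4,0,0,24.8,0.492,-0.612,0.045,0.4,0,0,24.8,0.492,-0.612,0.045,0.4,0,0,24.8,0.492,-0.612,0.045,0.4,0,0,24.8,0.492,-0.612,0.045,0.4,0,0,24.8,0.492,-0.612,0.045,0.4,0,0,24.8,0.492,-0.612,0.045,0.4,0,0,24.8,0.492,-0.612,0.045,0.4,0,0,24.8,0.492,-0.612,0.045,0.4,0,0,24.8,0.492,-0.612,0.1,0.4,0,0,24.8,0.492,-0.612,0.15,0.4,0,0,24.8,0.492,-0.612,0.19,0.4,0,0,24.8,0.492,-0.612,0.207,0.4,0,0,24.8,0.492,-0.612,0.207,0.4]
}}

```text
clock: 2.6
position: [0.4643, 0.1621, 0.0382]
ee_rot: [0.999, -0.035, -0.0, 0.0]
ft_force: [0.8, 1.3, 0.7]
grip_width: 0.4
grasp_force: 0.0
```

Request:
{"api": "play_rows", "payload": {
  "plan": [0,0,0,0.015,0,0,0.4,0,0,0,0.03,0,0,0.4,0,0,0,0.04,0,0,0.4,0,0,0,0.05,0,0,0.4,0,0,0,0.06,0,0,0.4,0,0,0,0.067,0,0,0.4,0,0,0,0.073,0,0,0.4,0,0,0,0.078,0,0,0.4,0,0,0,0.081,0,0,0.4,0,0,0,0.081,0,0,0.4]
}}

```text
clock: 3.85
position: [0.5454, 0.1573, 0.0383]
ee_rot: [0.999, -0.035, 0.0, -0.0]
ft_force: [-0.2, 0.3, 0.3]
grip_width: 0.4
grasp_force: 0.0
```

```bash
python3 - <<'E'
from h import *
for n in("side","top"):
    im=viewer.camera(n);np.save(f"pics/{n}1.npy",im)
    k={"top":(205,185,95,80),"side":(230,205,110,90)}[n];x,y,w,h=k
    a=cv2.resize(im[y:y+h,x:x+w,::-1],(380,320),interpolation=cv2.INTER_CUBIC);L=a if n=="side" else cv2.hconcat([L,a])
cv2.imwrite("pics/c1.png",L);print(status.get_obs()["ft_force"])
E
```

```text
[ 0.14034857 -0.19067673 -0.6527322 ]
```

View pics/c1.png

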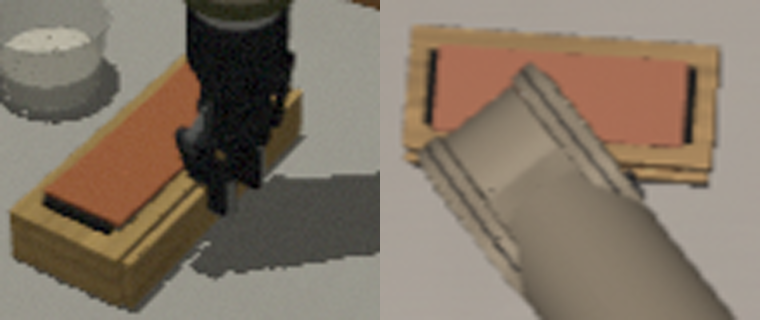

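The drawer looks closed or nearly so. I'll press on gently until the force rises.

Request:
{"api": "play_rows", "payload": {
  "plan": [0,0,0,0.002,0,0,0.4,0,0,0,0.004,0,0,0.4,0,0,0,0.005,0,0,0.4,0,0,0,0.005,0,0,0.4]
}}

```text
clock: 4.45
position: [0.5487, 0.1572, 0.0381]
ee_rot: [0.999, -0.034, -0.002, 0.0]
ft_force: [-7.9, 0.0, 6.7]
grip_width: 0.404
grasp_force: 4.2
```

Request:
{"api": "play_rows", "payload": {
  "plan": [0,0,0,0.001,0,0,0.4,0,0,0,0.002,0,0,0.4,0,0,0,0.003,0,0,0.4,0,0,0,0.003,0,0,0.4]
}}

```text
clock: 4.95
position: [0.5489, 0.1571, 0.0378]
ee_rot: [0.999, -0.034, -0.004, 0.001]
ft_force: [-21.8, -1.4, 16.8]
grip_width: 0.396
grasp_force: 11.0
```

```bash
python3 - <<'E'
from h import *
print(row([.5,.160,.038],-4));print(row([.441,-.236,.2],-1.5));print(row([.441,-.236,.03],-1.5))
E
```

```text
([0.17, 0.48, 0.1], [-0.049, 0.0004, 0.0002])
([0.16, 0.49, -2.4], [-0.0822, 0.4, -0.1604])
([0.16, 0.49, -2.4], [-0.0808, 0.3995, 0.0096])
```

Request:
{"api": "play_rows", "payload": {
  "plan": [0,0,0,-0.02,0,0,0.4,0,0,0,-0.05,0,-0.01,0.4,0,0,0,-0.07,0,-0.07,0.4,0,0,0,-0.08,0.05,-0.13,0.7,0,0,0,-0.08,0.11,-0.16,1,0,0,0,-0.08,0.17,-0.16,1,0,0,0,-0.08,0.23,-0.16,1,0,0,-2.5,-0.08,0.29,-0.16,1,0,0,-2.5,-0.082,0.35,-0.16,1,0,0,-2.5,-0.085,0.4,-0.16,1,0,0,-2.5,-0.085,0.4,-0.16,1]
}}

```text
clock: 6.32
position: [0.4393, -0.2411, 0.198]
ee_rot: [1.0, -0.016, -0.0, 0.0]
ft_force: [-0.1, 1.6, 0.2]
grip_width: 1.003
grasp_force: 0.0
```

```bash
python3 - <<'E'
from h import *
np.set_printoptions(precision=4,suppress=True)
t=viewer.camera("top");np.save("pics/top2.npy",t);s=viewer.camera("side");np.save("pics/side2.npy",s)
st=blob(t,(6,100,90),(13,255,255),(210,190,292,227));q=cv2.boxPoints(cv2.minAreaRect(st));print("stone",np.array([onz("top",p,.055) for p in q]).mean(0),cv2.minAreaRect(st))
bx=blob(t,(14,60,90),(26,255,255),(200,185,300,260));print("box",cv2.minAreaRect(bx));Q=np.array([onz("top",p,.048) for p in cv2.boxPoints(cv2.minAreaRect(bx))]);print(Q,np.linalg.norm(Q-np.roll(Q,1,0),axis=1))
o=status.get_obs();print(o["position"],row([.441,-.236,.2],-1.5),row([.441,-.236,.03],-1.5))
E
```

```text
stone [0.6178 0.1509 0.055 ] ((249.61122131347656, 208.690673828125), (63.34196090698242, 22.6798152923584), 4.130856037139893)
box ((249.85272216796875, 210.26942443847656), (78.24696350097656, 34.169342041015625), 3.9679181575775146)
[[0.5677 0.2799 0.048 ]
 [0.678  0.273  0.048 ]
 [0.6589 0.0206 0.048 ]
 [0.5488 0.029  0.048 ]] [0.2515 0.1105 0.2531 0.1104]
[ 0.4409 -0.2363  0.1983] ([-0.03, -0.01, -0.0], [0.0001, -0.0003, -0.0017]) ([-0.03, -0.01, -0.0], [0.0001, -0.0002, 0.1683])
```

Box plus panel is now 110 mm deep, which is 50 + 58 mm, so the drawer is home. Now the handle.

Request:
{"api": "play_rows", "payload": {
  "plan": [0,0,0,0,0,0.05,1,0,0,0,0,0,0.1,1,0,0,0,0,0,0.14,1,0,0,0,0,0,0.16,1,0,0,0,0,0,0.168,1,0,0,0,0,0,0.168,1,0,0,0,0,0,0.168,0.6,0,0,0,0,0,0.168,0.4,0,0,0,0,0,0.168,0.3,0,0,0,0,0,0.168,0.1,0,0,0,0,0,0.168,0,0,0,0,0,0,0.168,0,0,0,0,0,0,0.168,0,0,0,0,0,0,0.168,0],
  "squeeze": 100
}}

```text
clock: 8.18
position: [0.4411, -0.2366, 0.0309]
ee_rot: [1.0, -0.013, 0.0, 0.0]
ft_force: [-1.7, 0.5, 5.6]
grip_width: 0.303
grasp_force: 98.7
```

Request:
{"api": "play_rows", "payload": {
  "plan": [0,0,0,0,0,-0.005,0,0,0,0,0,0,-0.015,0,0,0,0,0,0,-0.035,0,0,0,0,0,0,-0.065,0,0,0,0,0,-0.01,-0.1,0,0,0,0,0,-0.04,-0.14,0,0,0,1,-0.005,-0.08,-0.18,0,0,0,3,-0.01,-0.125,-0.22,0,0,0,5,-0.015,-0.17,-0.25,0,0,0,7,-0.02,-0.22,-0.28,0,0,0,9,-0.02,-0.27,-0.31,0,0,0,11,-0.025,-0.32,-0.33,0,0,0,13,-0.025,-0.37,-0.35,0,0,0,13.5,-0.03,-0.42,-0.35,0,0,0,13.5,-0.03,-0.47,-0.35,0,0,0,13.5,-0.03,-0.52,-0.35,0,0,0,13.5,-0.035,-0.57,-0.35,0,0,0,13.5,-0.037,-0.61,-0.35,0,0,0,13.5,-0.037,-0.636,-0.35,0,0,0,13.5,-0.037,-0.636,-0.35,0]
}}

```text
clock: 10.68
position: [0.427, 0.3216, 0.3699]
ee_rot: [0.991, -0.131, -0.011, 0.003]
ft_force: [0.1, 0.1, -2.8]
grip_width: 0.3
grasp_force: 98.8
```

Request:
{"api": "play_rows", "payload": {
  "plan": [0,0,0,0,0,0,0,0,0,0,0,0,0,0,0,0,0,0,0,0,0,0,0,0,0,0,0,0,0,0,0,0,0,0,0,0,0,0,0,0,0,0,0,0,0,0,0,0,0,0,0,0,0,0,0,0]
}}

```text
clock: 11.68
position: [0.4274, 0.3215, 0.3698]
ee_rot: [0.991, -0.131, -0.011, 0.003]
ft_force: [-0.2, -0.5, -2.8]
grip_width: 0.298
grasp_force: 98.8
```

```bash
python3 - <<'E'
from h import *
o=status.get_obs();print(o["position"],Rt.from_quat(o["ee_rot"]).as_matrix().round(3).tolist(),o["ft_force"],o["torque"])
for n in("side","top"):
    im=viewer.camera(n);np.save(f"pics/{n}3.npy",im)
    Q=Rt.from_quat(o["ee_rot"]); c=o["position"]+Q.apply([.097,.008,-.005-.036])
    x,y=proj(n,c).round().astype(int)-[35,35];print(n,x,y,proj(n,c))
    a=cv2.resize(im[y:y+70,x:x+70,::-1],(390,390),interpolation=cv2.INTER_CUBIC);L=a if n=="side" else cv2.hconcat([L,a])
cv2.imwrite("pics/c3.png",L)
E
```

```text
[0.42738652 0.32146108 0.36977797] [[0.966, -0.259, -0.022], [-0.259, -0.966, -0.004], [-0.02, 0.009, -1.0]] [-0.24499639 -0.53182436 -2.75705945] [0.06715642 0.19777567 0.00203113]
side 246 118 [280.73736765 152.69654126]
top 150 201 [185.20627949 236.27785609]
```

View pics/c3.png

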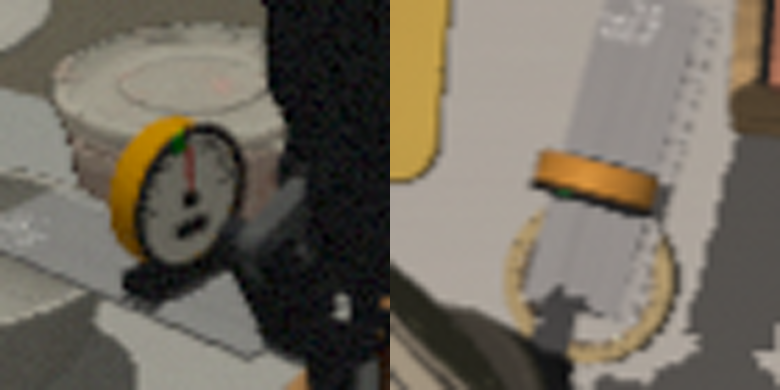

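The pointer hangs upright with its hub at crop (190,200), and the green mark at (178,142) is a little to its left. I'll measure the mark angle in the dial plane.

```bash
cat >> h.py <<'E'
def dial(im,P,Q,ctr=None,dbg=None):
    """mark and pointer angles (deg) in the dial plane, from the side view; knife rigid in the tool"""
    c=P+Q.apply([.097,.008,-.041]);nv=Q.apply([1,0,0]);x0,y0=(proj("side",c).round().astype(int)-26)
    k=6;a=cv2.resize(im[y0:y0+52,x0:x0+52],None,fx=k,fy=k,interpolation=cv2.INTER_LINEAR).astype(float)
    px=lambda u,v:np.array([(u+.5)/k-.5+x0,(v+.5)/k-.5+y0])
    r,g,b=a[...,0],a[...,1],a[...,2]
    def wc(w):
        v,u=np.nonzero(w>0);ww=w[v,u];return px((u*ww).sum()/ww.sum(),(v*ww).sum()/ww.sum())
    # coords of every pixel in dial plane (right = -y knife side seen.., up)
    yk=Q.apply([0,-1,0]);zk=Q.apply([0,0,-1])
    f=lambda p:(lambda d:np.array([d@yk,d@zk]))(plane("side",p,c,nv)-c)
    G=np.clip(g-np.maximum(r,b)-15,0,None);Rd=np.clip(r-np.maximum(g,b)*1.0-25,0,None)
    v,u=np.mgrid[0:a.shape[0],0:a.shape[1]]
    W=np.array([f(px(i,j)) for i,j in zip(u.ravel(),v.ravel())]).reshape(*u.shape,2)
    near=np.hypot(W[...,0],W[...,1])<.034
    hsv=cv2.cvtColor(a.astype(np.uint8),cv2.COLOR_RGB2HSV)
    yel=(hsv[...,1]>130)&(abs(hsv[...,0].astype(int)-20)<8)
    G=G*near;Rd=Rd*near*(~yel)*(np.hypot(W[...,0],W[...,1])<.024)
    white=((a.min(2)>85)&(hsv[...,1]<60)&(np.hypot(W[...,0],W[...,1])<.026))
    return dict(g=f(wc(G)),r=f(wc(Rd)),ng=G.sum(),nr=Rd.sum(),white=white,W=W,a=a,G=G,R=Rd)
E
python3 - <<'E'
from h import *
np.set_printoptions(precision=4,suppress=True)
o=status.get_obs();P=o["position"];Q=Rt.from_quat(o["ee_rot"]);im=np.load("pics/side3.npy")
d=dial(im,P,Q);print("green",d["g"],"red",d["r"],d["ng"],d["nr"])
# white face ellipse
cs=max(cv2.findContours(d["white"].astype(np.uint8),0,2)[0],key=cv2.contourArea);h=cv2.convexHull(cs)[:,0]
w=np.array([d["W"][v,u] for u,v in h]);(cx,cy),rad=cv2.minEnclosingCircle(w.astype(np.float32)*1000);print("face circle mm",cx,cy,rad, cv2.fitEllipse((w*1000).astype(np.float32)))
v,u=np.nonzero(d["R"]>0);w=d["R"][v,u];X=d["W"][v,u]*1000
print("red line",np.cov(X.T,aweights=w),X.min(0),X.max(0))
for z in range(2,24,2):
    k=abs(X[:,1]-z)<1
    if k.any():print(z,np.average(X[k,0],weights=w[k]).round(2),end="; ")
E
```

```text
green [0.0079 0.0231] red [0.0025 0.0126] 5657.0 2340.0
face circle mm 7.36114501953125 -3.6280131340026855 19.258180618286133 ((8.582389831542969, -4.9861555099487305), (27.333093643188477, 37.70932388305664), 158.2855682373047)
red line [[ 1.0539  0.2609]
 [ 0.2609 13.6014]] [0.4974 3.8345] [ 5.0921 19.376 ]
4 1.94; 6 2.0; 8 2.15; 10 2.72; 12 2.79; 14 2.54; 16 2.42; 18 2.48; 20 1.27;
```

```bash
cat >> h.py <<'E'
def tcp(edge,yaw,tilt,pitch=0):
    T=Rt.from_euler("z",yaw,degrees=True)*Rt.from_euler("x",180,degrees=True)*Rt.from_euler("x",tilt,degrees=True)*Rt.from_euler("y",pitch,degrees=True)
    return np.array(edge)-T.apply([.1,.036,-.005])
E
python3 - <<'E'
from h import *
np.set_printoptions(precision=4,suppress=True)
p=tcp([.6185,.152,.054],-4,13.6);print(p)
print(row(p+[0,0,.15],-4,13.6))
# grasp check: blade tip/edge seen from top at present pose
o=status.get_obs();P=o["position"];Q=Rt.from_quat(o["ee_rot"]);t=np.load("pics/top3.npy")
for n,v in(("tip edge",[.195,.036,-.005]),("tip spine",[.195,-.018,-.005]),("heel edge",[.045,.036,-.005])):print(n,proj("top",P+Q.apply(v)))
x,y=150,190;
bl=cv2.inRange(cv2.cvtColor(t[170:250,160:215],cv2.COLOR_RGB2HSV),(0,0,95),(30,40,160));
g=t[170:262,170:230].astype(int).max(2);print(g[::6,::4])
E
```

```text
[0.5213 0.1951 0.0576]
([13.99, -0.1, -11.1], [0.1267, 0.0963, 0.1605])
tip edge [208.8368 202.8396]
tip spine [188.637  197.5782]
heel edge [192.981 259.623]
[[168 168 169 169 170 169 169 168 168 168 168 168 170 169 170]
 [168 167 169 169 159 189 157 169 168 169 168 170 170 169 169]
 [168 168 169 131 149 138 135 117 168 169 169 169 170 170 171]
 [169 169 169 145 148 148  97 113 170 170 169 168 169 168 169]
 [170 170 170 171 163  95  80 170 170 170 170 157 153 154 156]
 [170 168 170 169 170 148 156 151 167 169 170 147  32 173 172]
 [170 170 170 170 163 166 146 149 144 162 171 158  75 173 173]
 [170 170 170 171 146 146 147 148 146 134 156 173 132 173 173]
 [170 171 170 170 147 145 147 147 150 168 146  79  78  91 109]
 [171 172 172 151 147 146 147 147 157 171 167  77  84  87 151]
 [171 171 169 195 191  99 150 151 157 172 141  85  84  84  84]
 [172 171 149  52  56 119 136  78 172 173  85  85  85  84 166]
 [172 173 149 145 148 149 149 122 173 173  86  86  85  84 172]
 [172 117 149 144 148 148 161 175 150 132  85  85  85 134 172]
 [170 157  79  93 147 147 169 167 167  85  85  85  85 173 172]
 [ 60 160  71  96 172 172 170  80 142  85  86  85  85 174 173]]
```

Request:
{"api": "play_rows", "payload": {
  "plan": [3,0,-2,0.025,0.02,0.01,0,6,0,-4,0.05,0.04,0.03,0,9,0,-6,0.08,0.06,0.06,0,12,0,-9,0.105,0.08,0.1,0,14,0,-11,0.127,0.096,0.13,0,14,0,-11,0.127,0.096,0.15,0,14,0,-11,0.127,0.096,0.16,0,14,0,-11,0.127,0.096,0.16,0,14,0,-11,0.127,0.096,0.16,0,14,0,-11,0.127,0.096,0.16,0,14,0,-11,0.127,0.096,0.16,0,14,0,-11,0.127,0.096,0.16,0,14,0,-11,0.127,0.096,0.16,0,14,0,-11,0.127,0.096,0.16,0,14,0,-11,0.127,0.096,0.16,0,14,0,-11,0.127,0.096,0.16,0,14,0,-11,0.127,0.096,0.16,0]
}}

```text
clock: 13.9
position: [0.5217, 0.1951, 0.2081]
ee_rot: [0.992, -0.036, 0.005, -0.118]
ft_force: [-1.2, 0.1, -3.2]
grip_width: 0.298
grasp_force: 98.8
```

```bash
python3 - <<'E'
from h import *
np.set_printoptions(precision=4,suppress=True)
o=status.get_obs();P=o["position"];Q=Rt.from_quat(o["ee_rot"]);print(P,Q.as_matrix().round(3).tolist())
ims=[]
for n in("side","top"):
    im=viewer.camera(n);np.save(f"pics/{n}4.npy",im)
    c=P+Q.apply([.097,.008,-.041]);x,y=proj(n,c).round().astype(int)-[30,30]
    a=cv2.resize(im[y:y+60,x:x+60,::-1],(390,390),interpolation=cv2.INTER_CUBIC);ims.append(a)
    if n=="side":
        d=dial(im,P,Q);print("green",d["g"],"red",d["r"],d["ng"],d["nr"])
        v,u=np.nonzero(d["R"]>0);w=d["R"][v,u];X=d["W"][v,u]*1000
        for z in range(2,24,2):
            k=abs(X[:,1]-z)<1
            if k.any():print(z,np.average(X[k,0],weights=w[k]).round(2),end="; ")
cv2.imwrite("pics/c4.png",cv2.hconcat(ims))
p=tcp([.6185,.152,.054],-4,13.6);print(row(p+[0,0,.03],-4,13.6))
E
```

```text
[0.5217 0.1951 0.2081] [[0.997, -0.07, 0.018], [-0.072, -0.969, 0.234], [0.002, -0.235, -0.972]]
green [0.0073 0.0229] red [0.0051 0.0079] 1572.0 943.0
4 4.0; 6 4.65; 8 5.18; 10 5.75; 12 6.18; 14 6.57; 16 6.87; ([0.0, -0.11, -0.1], [-0.0006, 0.0284, 0.1171])
```

View pics/c4.png

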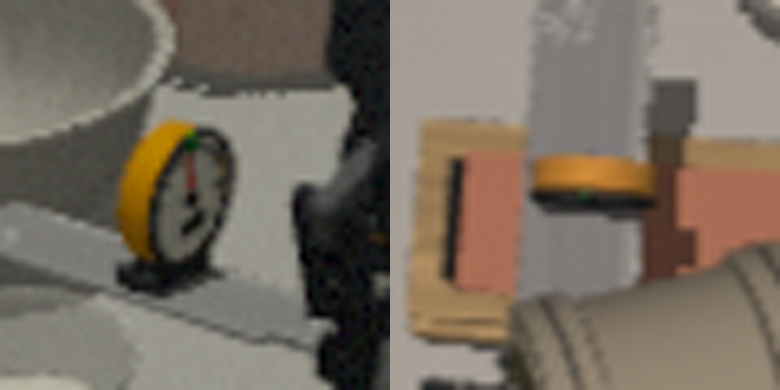

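```bash
python3 - <<'E'
from h import *
print(status.get_obs()["joint_pos"].round(2))
print(row([.49,.25,.30],-18,13,-20))
for yaw,pit in((-4,0),(-18,-20),(-25,-20)):
    T=Rt.from_euler("z",yaw,degrees=True)*Rt.from_euler("xxy",[180,13,pit],degrees=True) if 0 else Rt.from_euler("z",yaw,degrees=True)*Rt.from_euler("x",193,degrees=True)*Rt.from_euler("y",pit,degrees=True)
    c=np.array([.49,.25,.3])+T.apply([.097,.008,-.041]);_,d=ray("side",proj("side",c));print(yaw,pit,T.apply([1,0,0])@d)
    # lateral clearance of the line of sight from tool axis
    s=-.097/(T.apply([1,0,0])@-d);L=T.inv().apply(c-d*(-s))-T.inv().apply([.49,.25,.3]);L2=T.inv().apply(-d);k=-.097/L2[0];print("sight at hand plane (tool y,z)",.008+k*L2[1],-.041+k*L2[2])
E
```

```text
[-0.14  0.16 -0.19  1.77 -0.21  1.13 -1.89]
([1.76, -16.8, 13.47], [-0.0354, -0.0726, -0.077])
-4 0 0.5121178704938074
sight at hand plane (tool y,z) -0.14477671140640364 -0.09691281332199697
-18 -20 0.7374751226040884
sight at hand plane (tool y,z) -0.07985065370085584 -0.05416688452426293
-25 -20 0.7993622506872806
sight at hand plane (tool y,z) -0.06403459993683805 -0.05227150163153656
```

Request:
{"api": "play_rows", "payload": {
  "plan": [0.4,-4,3,-0.01,-0.02,-0.025,0,0.8,-8,6.5,-0.02,-0.04,-0.05,0,1.3,-12.5,10,-0.03,-0.06,-0.07,0,1.8,-16.8,13.5,-0.035,-0.073,-0.077,0,1.8,-16.8,13.5,-0.035,-0.073,-0.077,0,1.8,-16.8,13.5,-0.035,-0.073,-0.077,0,1.8,-16.8,13.5,-0.035,-0.073,-0.077,0,1.8,-16.8,13.5,-0.035,-0.073,-0.077,0,1.8,-16.8,13.5,-0.035,-0.073,-0.077,0,1.8,-16.8,13.5,-0.035,-0.073,-0.077,0,1.8,-16.8,13.5,-0.035,-0.073,-0.077,0,1.8,-16.8,13.5,-0.035,-0.073,-0.077,0,1.8,-16.8,13.5,-0.035,-0.073,-0.077,0,1.8,-16.8,13.5,-0.035,-0.073,-0.077,0]
}}

```text
clock: 15.75
position: [0.4904, 0.2504, 0.3001]
ee_rot: [0.969, -0.134, -0.153, -0.137]
ft_force: [0.3, -0.1, -2.9]
grip_width: 0.302
grasp_force: 98.9
```

```bash
cat >> h.py <<'E'
def rel(im,P,Q):
    """perp. offset (mm) of green from the pointer line (toward spine +), pointer reading by Q (deg), mark estimate (deg)"""
    d=dial(im,P,Q);u=Q.inv().apply([0,0,1]);u=np.array([-u[1],-u[2]]);u/=np.linalg.norm(u);pr=np.degrees(np.arctan2(u[0],u[1]))
    v=d["g"]-d["r"];off=v[0]*u[1]-v[1]*u[0]
    k,X=d["R"]>0,d["W"];w=d["R"][k];C=np.cov(X[k].T*1000,aweights=w);e=np.linalg.eigh(C)[1][:,1];e*=np.sign(e[1])
    return off*1000,pr,pr+np.degrees(off/.026),np.degrees(np.arctan2(e[0],e[1])),d
E
python3 - <<'E'
from h import *
np.set_printoptions(precision=4,suppress=True)
o=status.get_obs();P=o["position"];Q=Rt.from_quat(o["ee_rot"]);print(P,Q.as_matrix().round(3).tolist())
im=np.mean([viewer.camera("side").astype(float) for _ in range(3)],0).astype(np.uint8);np.save("pics/side5.npy",im)
*r,d=rel(im,P,Q);print(r,d["g"],d["r"],d["ng"],d["nr"])
a=d["a"].astype(np.uint8)[:,:,::-1];b=a.copy();b[d["G"]>0]=(0,255,0);b[d["R"]>0]=(0,0,255)
cv2.imwrite("pics/c5.png",cv2.hconcat([a,b]))
im3=np.load("pics/side3.npy");Q3=Rt.from_matrix([[0.966, -0.259, -0.022], [-0.259, -0.966, -0.004], [-0.02, 0.009, -1.0]]);print(rel(im3,np.array([.4274,.3215,.3698]),Q3)[:4])
im4=np.load("pics/side4.npy");Q4=Rt.from_matrix([[0.997, -0.07, 0.018], [-0.072, -0.969, 0.234], [0.002, -0.235, -0.972]]);print(rel(im4,np.array([.5217,.1951,.2081]),Q4)[:4])
E
```

```text
[0.4904 0.2504 0.3001] [[0.917, -0.302, -0.26], [-0.217, -0.926, 0.308], [-0.333, -0.226, -0.915]]
[np.float64(-1.2764608488838867), np.float64(13.84529871977565), np.float64(11.032382590747456), np.float64(15.367420148181422)] [0.0072 0.0232] [0.0055 0.011 ] 6414.0 5208.0
(np.float64(5.4587440635864), np.float64(-0.5316815666621613), np.float64(11.497664444322202), np.float64(1.2174261472865433))
(np.float64(-1.4212783703859573), np.float64(13.586086432930456), np.float64(10.454038273840196), np.float64(16.93954877646177))
```

View pics/c5.png

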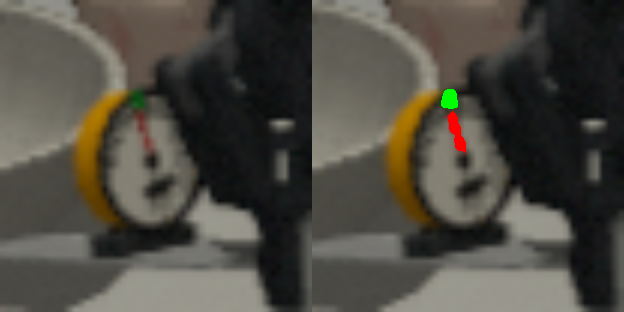

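```bash
python3 - <<'E'
from h import *
np.set_printoptions(precision=2,suppress=True,linewidth=200)
P=np.array([.5217,.1951,.2081]);Q=Rt.from_matrix([[0.997, -0.07, 0.018], [-0.072, -0.969, 0.234], [0.002, -0.235, -0.972]])
im=np.load("pics/side4.npy").astype(np.float32).max(2)
for L in(.05,.06,.07,.08,.11,.12,.13,.14,.15,.16,.17,.18,.19):
    p=proj("side",P+Q.apply([L,-.018,-.005]))
    ys=p[1]+np.arange(-6,7);v=cv2.remap(im,np.full((1,13),p[0],np.float32),ys[None].astype(np.float32),1)[0];print(L,p,v.astype(int))
p=tcp([.6185,.152,.054],-4,11.5);print("target",p,row(p+[0,0,.03],-4,11.5))
E
```

```text
0.05 [279.27 206.59] [124 122 121 121 122 122 110 129 150 153 153 152 152]
0.06 [275.81 205.37] [124 122 122 122 123 120 107 116 149 153 153 151 152]
0.07 [272.37 204.15] [101 120 122 121 123 122 111 121 150 153 153 152 153]
0.08 [268.96 202.94] [ 29  41  58 111 121 122 107 126 148 150 153 153 152]
0.11 [258.89 199.38] [121 110  73  43  41  74 107 117 148 153 151 145 138]
0.12 [255.59 198.21] [124 122 122 122 122 123 113  93 136 150 143 137 133]
0.13 [252.31 197.05] [122 121 121 122 123 124 119  90  79 111 116 127 130]
0.14 [249.06 195.9 ] [123 123 122 122 122 123 121  93  76 102 114 107 112]
0.15 [245.84 194.76] [125 125 124 121 123 124 119  93  78  73 100 111 107]
0.16 [242.64 193.62] [121 123 132 140 133 125 117  94  77  74  75  98 111]
0.17 [239.46 192.5 ] [ 94 116 125 126 134 137 119  97  80  75  73  74  90]
0.18 [236.31 191.38] [ 74  73  88 117 126 126 121  97  77  74  74  76  74]
0.19 [233.18 190.28] [ 78  77  74  74  79  92 102  86  71  71  74  74  74]
target [0.52 0.2  0.06] ([-3.9, 16.94, -13.28], [0.1116, 0.0901, 0.1707])
```

```bash
python3 - <<'E'
from h import *
p=tcp([.6185,.152,.054],-4,8);print("target",p,row(p+[0,0,.03],-4,8))
E
```

```text
target [0.52127893 0.19523263 0.05405889] ([-7.36, 17.34, -12.77], [0.1123, 0.0905, 0.1728])
```

Request:
{"api": "play_rows", "payload": {
  "plan": [-1,2.3,-1.7,0.015,0.012,0.023,0,-2,4.6,-3.4,0.03,0.024,0.046,0,-3,7,-5.1,0.045,0.036,0.07,0,-4,9.3,-6.8,0.06,0.048,0.092,0,-5,11.6,-8.5,0.075,0.06,0.115,0,-6,13.9,-10.2,0.09,0.072,0.138,0,-6.9,16.2,-12,0.105,0.084,0.16,0,-7.4,17.3,-12.8,0.112,0.09,0.173,0,-7.4,17.3,-12.8,0.112,0.09,0.173,0,-7.4,17.3,-12.8,0.112,0.09,0.173,0,-7.4,17.3,-12.8,0.112,0.09,0.173,0,-7.4,17.3,-12.8,0.112,0.09,0.173,0]
}}

```text
clock: 17.4
position: [0.5214, 0.1959, 0.0846]
ee_rot: [0.997, -0.035, 0.002, -0.07]
ft_force: [-0.5, 0.3, -3.3]
grip_width: 0.294
grasp_force: 98.8
```

```bash
python3 - <<'E'
from h import *
np.set_printoptions(precision=4,suppress=True)
o=status.get_obs();P=o["position"];Q=Rt.from_quat(o["ee_rot"]);print(P,o["ft_force"],o["torque"],Q.as_matrix().round(3).tolist(),"edge",P+Q.apply([.1,.036,-.005]))
for n in("side","top"): np.save(f"pics/{n}6.npy",viewer.camera(n))
print("down dir in tool",Q.inv().apply([0,0,-1]),row(tcp([.6185,.152,.059],-4,8),-4,8))
E
```

```text
[0.5214 0.1959 0.0846] [-0.4926  0.3292 -3.3073] [-0.2217  0.239  -0.053 ] [[0.998, -0.068, 0.01], [-0.069, -0.988, 0.139], [0.0, -0.139, -0.99]] edge [0.6187 0.1528 0.0846]
down dir in tool [-0.      0.1391  0.9903] ([0.01, 0.02, 0.04], [0.0001, 0.0042, 0.025])
```

Request:
{"api": "play_rows", "payload": {
  "plan": [0,0,0,0,0.0014,0.01,0,0,0,0,0,0.0025,0.018,0,0,0,0,0,0.0033,0.024,0,0,0,0,0,0.0036,0.026,0,0,0,0,0,0.0037,0.027,0,0,0,0,0,0.0037,0.027,0]
}}

```text
clock: 18.25
position: [0.5212, 0.1959, 0.057]
ee_rot: [0.997, -0.034, 0.002, -0.07]
ft_force: [-0.2, -0.3, -3.0]
grip_width: 0.298
grasp_force: 98.9
```

Request:
{"api": "play_rows", "payload": {
  "plan": [0,0,0,0,0.0001,0.001,0,0,0,0,0,0.0003,0.002,0,0,0,0,0,0.0003,0.002,0,0,0,0,0,0.0003,0.002,0]
}}

```text
clock: 18.75
position: [0.5212, 0.1959, 0.0549]
ee_rot: [0.997, -0.034, 0.002, -0.07]
ft_force: [-0.4, -0.7, -1.1]
grip_width: 0.3
grasp_force: 98.9
```

Request:
{"api": "play_rows", "payload": {
  "plan": [0,0,0,0,0,0.0004,0,0,0,0,0,0,0.0004,0,0,0,0,0,0,0.0004,0]
}}

```text
clock: 19.12
position: [0.5211, 0.196, 0.0545]
ee_rot: [0.997, -0.034, 0.002, -0.07]
ft_force: [-1.6, 0.3, -1.8]
grip_width: 0.299
grasp_force: 99.1
```

```bash
python3 - <<'E'
from h import *
np.set_printoptions(precision=3,suppress=True)
F=[];
for i in range(6): viewer.camera("side");o=status.get_obs();F.append(np.r_[o["ft_force"],o["torque"]])
print(np.mean(F,0),np.std(F,0));P=o["position"];Q=Rt.from_quat(o["ee_rot"]);print(P,P+Q.apply([.1,.036,-.005]))
a=row(tcp([.6185,.152,.054],-4,8),-4,8);
print("rock", [row(tcp(P+Q.apply([.1,.036,-.005]),-4,t),-4,t) for t in(10,11.5)])
E
```

```text
[-0.172 -0.093 -1.069 -0.162  0.072  0.037] [0.621 0.386 0.534 0.022 0.026 0.027]
[0.521 0.196 0.054] [0.618 0.153 0.054]
rock [([2.02, 0.04, 0.04], [0.0, -0.0002, -0.0012]), ([3.52, 0.04, 0.04], [0.0, -0.0003, -0.0022])]
```

Request:
{"api": "play_rows", "payload": {
  "plan": [0.5,0,0,0,0,-0.0003,0,1,0,0,0,0,-0.0006,0,1.5,0,0,0,-0.0001,-0.0009,0,2,0,0,0,-0.0002,-0.0012,0,2.5,0,0,0,-0.0002,-0.0015,0,3,0,0,0,-0.0003,-0.0017,0,3.5,0,0,0,-0.0003,-0.0019,0,3.5,0,0,0,-0.0003,-0.0019,0,3.5,0,0,0,-0.0003,-0.0019,0,3.5,0,0,0,-0.0003,-0.0019,0,3.5,0,0,0,-0.0003,-0.0019,0,3.5,0,0,0,-0.0003,-0.0019,0,3.5,0,0,0,-0.0003,-0.0019,0,3.5,0,0,0,-0.0003,-0.0019,0]
}}

```text
clock: 21.18
position: [0.5211, 0.1959, 0.0564]
ee_rot: [0.994, -0.034, 0.003, -0.1]
ft_force: [0.5, -0.7, 0.1]
grip_width: 0.302
grasp_force: 99.2
```

```bash
cat > chk.py <<'E'
from h import *
import sys
np.set_printoptions(precision=3,suppress=True)
F=[];I=[]
for i in range(8): I.append(viewer.camera("side").astype(float));o=status.get_obs();F.append(np.r_[o["ft_force"],o["torque"]])
print(o["clock"],np.mean(F,0));P=o["position"];Q=Rt.from_quat(o["ee_rot"]);print(P,"edge",P+Q.apply([.1,.036,-.005]),"toolx z",Q.apply([1,0,0])[2])
im=np.mean(I,0).astype(np.uint8);np.save(f"pics/side{sys.argv[1]}.npy",im);*r,d=rel(im,P,Q);print(np.array(r),d["g"]*1000,d["r"]*1000,d["ng"],d["nr"])
# plain image: hub (pivot) px, red and green centroids
c=P+Q.apply([.097,.008,-.041]);x,y=proj("side",c).round().astype(int)-[24,22]
a=cv2.resize(im[y:y+40,x:x+40,::-1],(560,560),interpolation=cv2.INTER_CUBIC);cv2.imwrite(f"pics/c{sys.argv[1]}.png",a)
E
python3 chk.py 7
```

```text
21.575 [ 0.781 -0.728 -0.473 -0.456 -0.157 -0.076]
[0.521 0.196 0.056] edge [0.618 0.153 0.054] toolx z -0.0005679903913358222
[ 4.694 11.473 21.817 73.048] [ 7.681 23.573] [-0.185  8.415] 2824.0 701.0
```

View pics/c7.png

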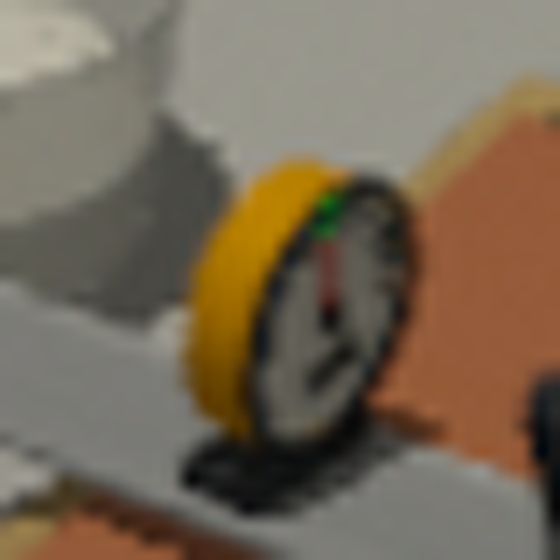

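The pointer (330,240–300) and the green mark (329,212) stand nearly in one vertical line over the hub (330,315). I'll quantify this with the stone's red excluded.

```bash
cat > fine.py <<'E'
from h import *
import sys
def fine(f,P,Q):
    im=np.load(f).astype(float);d=dial(im.astype(np.uint8),P,Q);k=(abs(d["W"][...,0]-.004)<.008)&(d["W"][...,1]>.002)&(d["W"][...,1]<.021)
    a=d["a"];r,g,b=a[...,0],a[...,1],a[...,2];out=[]
    for th in(5,15,25):
        R=np.clip(r-np.maximum(g,b)-th,0,None)*k;G=np.clip(g-np.maximum(r,b)-th,0,None)*(np.hypot(*np.moveaxis(d["W"],2,0))<.034)
        c=[(w[...,None]*d["W"]).sum((0,1))/w.sum()*1000 for w in(G,R)]
        u=Q.inv().apply([0,0,1]);u=np.array([-u[1],-u[2]]);u/=np.linalg.norm(u);v=c[0]-c[1];off=v[0]*u[1]-v[1]*u[0]
        out.append(np.r_[th,c[0],c[1],off,np.degrees(np.arctan2(*u)),np.degrees(np.arctan2(*u))+np.degrees(off/26)])
    print(f,"\n",np.array(out))
np.set_printoptions(precision=2,suppress=True)
m=lambda x:Rt.from_matrix(x)
fine("pics/side3.npy",np.array([.4274,.3215,.3698]),m([[0.966,-0.259,-0.022],[-0.259,-0.966,-0.004],[-0.02,0.009,-1.0]]))
fine("pics/side4.npy",np.array([.5217,.1951,.2081]),m([[0.997,-0.07,0.018],[-0.072,-0.969,0.234],[0.002,-0.235,-0.972]]))
fine("pics/side5.npy",np.array([.4904,.2504,.3001]),m([[0.917,-0.302,-0.26],[-0.217,-0.926,0.308],[-0.333,-0.226,-0.915]]))
fine("pics/side6.npy",np.array([.5214,.1959,.0846]),m([[0.998,-0.068,0.01],[-0.069,-0.988,0.139],[0,-0.139,-0.99]]))
o=status.get_obs();fine("pics/side7.npy",o["position"],Rt.from_quat(o["ee_rot"]))
E
python3 fine.py
```

```text
pics/side3.npy 
 [[ 5.    7.9  22.98  2.65 11.94  5.35 -0.53 11.25]
 [15.    7.85 23.09  2.56 12.22  5.39 -0.53 11.34]
 [25.    7.8  23.13  2.49 12.52  5.41 -0.53 11.39]]
pics/side4.npy 
 [[ 5.    6.94 22.99  5.9   9.64 -2.13 13.59  8.89]
 [15.    7.32 22.91  5.64  9.28 -1.57 13.59 10.13]
 [25.    7.57 22.58  5.18  7.96 -1.11 13.59 11.14]]
pics/side5.npy 
 [[ 5.    7.3  23.3   5.44 10.66 -1.23 13.88 11.17]
 [15.    7.25 23.24  5.41 10.75 -1.22 13.88 11.2 ]
 [25.    7.2  23.15  5.53 10.97 -1.31 13.88 11.  ]]
pics/side6.npy 
 [[ 5.    6.93 23.26  5.11 10.17 -0.02  8.    7.96]
 [15.    6.97 23.61  5.28 10.14 -0.2   8.    7.56]
 [25.    6.93 23.89  5.44 10.38 -0.4   8.    7.11]]
pics/side7.npy 
 [[ 5.    7.48 23.41  5.46 10.32 -0.63 11.47 10.09]
 [15.    7.68 23.57  5.7  10.35 -0.69 11.47  9.95]
 [25.    7.73 23.84  5.64  9.94 -0.71 11.47  9.9 ]]
```

```bash
python3 - <<'E'
from h import *
m=lambda x:Rt.from_matrix(x)
o=status.get_obs()
D=[([.4274,.3215,.3698],m([[0.966,-0.259,-0.022],[-0.259,-0.966,-0.004],[-0.02,0.009,-1.0]]),11.33,1),
([.5217,.1951,.2081],m([[0.997,-0.07,0.018],[-0.072,-0.969,0.234],[0.002,-0.235,-0.972]]),10.05,.5),
([.4904,.2504,.3001],m([[0.917,-0.302,-0.26],[-0.217,-0.926,0.308],[-0.333,-0.226,-0.915]]),11.12,1.5),
(o["position"],Rt.from_quat(o["ee_rot"]),9.98,1.2)]
A=[];b=[];w=[]
for P,Q,e,ww in D:
    c=np.array(P)+Q.apply([.097,.008,-.041]);v=Q.inv().apply(ray("side",proj("side",c))[1])  # tool frame sight direction
    g=Q.inv().apply([0,0,1]);u=np.array([-g[1],-g[2]]);u/=np.linalg.norm(u)
    lat=np.array([-v[1],-v[2]])/v[0]; s=lat[0]*u[1]-lat[1]*u[0]
    print(s.round(2),e);A.append([1,s]);b.append(e);w.append(ww)
W=np.array(w)[:,None];x=np.linalg.lstsq(np.array(A)*W,np.array(b)*W[:,0],rcond=None)[0];print("face-on mark",x[0],"depth mm",np.radians(x[1])*26)
E
```

```text
-0.99 11.33
-1.41 10.05
-0.85 11.12
-1.41 9.98
face-on mark 13.05207299012731 depth mm 0.9674842193769787
```

```bash
python3 - <<'E'
from h import *
np.set_printoptions(precision=3,suppress=True)
m=lambda x:Rt.from_matrix(x);o=status.get_obs()
t7=np.mean([viewer.camera("top").astype(float) for _ in range(4)],0).astype(np.uint8);np.save("pics/top7.npy",t7)
Q0=Rt.from_euler("z",-1.5,degrees=True)*Rt.from_euler("x",180,degrees=True)
D=[("top0",[.441,-.2365,.03],Q0),("top1",[.441,-.2365,.03],Q0),("top3",[.4274,.3215,.3698],m([[0.966,-0.259,-0.022],[-0.259,-0.966,-0.004],[-0.02,0.009,-1.0]])),
("top4",[.5217,.1951,.2081],m([[0.997,-0.07,0.018],[-0.072,-0.969,0.234],[0.002,-0.235,-0.972]])),
("top6",[.5214,.1959,.0846],m([[0.998,-0.068,0.01],[-0.069,-0.988,0.139],[0,-0.139,-0.99]])),
("top7",o["position"],Rt.from_quat(o["ee_rot"]))]
for n,P,Q in D:
    P=np.array(P);im=np.load(f"pics/{n}.npy");c=P+Q.apply([.097,.008,-.041]);x0,y0=proj("top",c).round().astype(int)-[18,18];k=8
    a=cv2.resize(im[y0:y0+36,x0:x0+36],None,fx=k,fy=k,interpolation=cv2.INTER_LINEAR).astype(float);r,g,b=a[...,0],a[...,1],a[...,2]
    hs=cv2.cvtColor(a.astype(np.uint8),cv2.COLOR_RGB2HSV)
    px=lambda u,v:np.array([(u+.5)/k-.5+x0,(v+.5)/k-.5+y0])
    Y=cv2.inRange(hs,(12,170,70),(25,255,255));ct=max(cv2.findContours(Y,0,2)[0],key=cv2.contourArea)
    rc=cv2.minAreaRect(ct);yc=px(*rc[0])
    G=np.clip(g-np.maximum(r,b)-8,0,None);v,u=np.nonzero(G>0);gc=px(np.average(u,weights=G[v,u]),np.average(v,weights=G[v,u])) if len(u) else np.nan
    # lateral tool coordinate: yellow silhouette centre in plane z=dial centre height, mark at +26 mm radius height
    lat=lambda p,h:(Q.inv().apply(onz("top",p,h)-c)*[1,-1,-1])
    Yc=lat(yc,c[2]);cw=Q.apply([0,0,-1])
    for ang in(13,):
        Gm=lat(gc,c[2]+.0255)
    # horizontal lateral axis (perp to tool x, level)
    ax=np.cross([0,0,1],Q.apply([1,0,0]));ax/=np.linalg.norm(ax)
    dg=(onz("top",gc,c[2]+.0255)-onz("top",yc,c[2]))@ax*1000
    roll=np.degrees(np.arctan2(-Q.apply([0,1,0])[2],-Q.apply([0,0,1])[2]))
    print(n,"G",G.sum(),"ydim",np.array(rc[1])/k,"lat mm",dg.round(2),"roll",roll.round(2),"mark",(roll+np.degrees(np.arcsin(dg/26))).round(2),"Ycentre vs pred",((onz("top",yc,c[2])-c)@ax*1000).round(2))
E
```

```text
Traceback (most recent call last):
  File "h.py", line 9, in onz
    c,d=ray(n,p);return c+d*(z-c[2])/d[2]
        ~~~^^^^^
  File "h.py", line 7, in ray
    d=R.T@np.array([(p[0]-m["cx"])/m["fx"],(p[1]-m["cy"])/m["fy"],1]);return c,d/np.linalg.norm(d)
                     ~^^^
TypeError: 'float' object is not subscriptable
```

```bash
python3 - <<'E'
from h import *
m=lambda x:Rt.from_matrix(x);o=status.get_obs()
Q0=Rt.from_euler("z",-1.5,degrees=True)*Rt.from_euler("x",180,degrees=True)
D=[("top0",[.441,-.2365,.03],Q0),("top3",[.4274,.3215,.3698],m([[0.966,-0.259,-0.022],[-0.259,-0.966,-0.004],[-0.02,0.009,-1.0]])),
("top4",[.5217,.1951,.2081],m([[0.997,-0.07,0.018],[-0.072,-0.969,0.234],[0.002,-0.235,-0.972]])),
("top6",[.5214,.1959,.0846],m([[0.998,-0.068,0.01],[-0.069,-0.988,0.139],[0,-0.139,-0.99]])),
("top7",o["position"],Rt.from_quat(o["ee_rot"]))]
for n,P,Q in D:
    im=np.load(f"pics/{n}.npy");c=np.array(P)+Q.apply([.097,.008,-.041]);x0,y0=proj("top",c).round().astype(int)-[18,18];k=8
    a=cv2.resize(im[y0:y0+36,x0:x0+36],None,fx=k,fy=k,interpolation=cv2.INTER_LINEAR).astype(float);r,g,b=a[...,0],a[...,1],a[...,2]
    px=lambda u,v:np.array([(u+.5)/k-.5+x0,(v+.5)/k-.5+y0])
    Y=cv2.inRange(cv2.cvtColor(a.astype(np.uint8),cv2.COLOR_RGB2HSV),(12,170,70),(25,255,255));rc=cv2.minAreaRect(max(cv2.findContours(Y,0,2)[0],key=cv2.contourArea));yc=px(*rc[0])
    G=np.clip(g-np.maximum(r,b)-5,0,None);v,u=np.nonzero(G>0)
    if len(u)==0:print(n,"no green");continue
    gc=px(np.average(u,weights=G[v,u]),np.average(v,weights=G[v,u]))
    ax=np.cross([0,0,1],Q.apply([1,0,0]));ax/=np.linalg.norm(ax)
    dg=(onz("top",gc,c[2]+.0255)-onz("top",yc,c[2]))@ax*1000;roll=np.degrees(np.arctan2(-Q.apply([0,1,0])[2],-Q.apply([0,0,1])[2]))
    print(n,"G",G.sum().round(),"ydim",(np.array(rc[1])/k).round(1),"lat",dg.round(2),"roll",roll.round(2),"mark",(roll+np.degrees(np.arcsin(dg/26))).round(2),"dy",((onz("top",yc,c[2])-c)@ax*1000).round(2))
E
```

```text
top0 G 13.0 ydim [15.9  4. ] lat 6.6 roll -0.0 mark 14.71 dy -1.25
top3 G 2816.0 ydim [20.4  5.4] lat 7.42 roll -0.53 mark 16.05 dy -1.11
top4 G 646.0 ydim [17.8  4.6] lat 2.28 roll 13.59 mark 18.62 dy -2.07
top6 G 1543.0 ydim [16.4  4.1] lat 4.08 roll 8.0 mark 17.04 dy -1.6
top7 G 972.0 ydim [15.9  4.1] lat 2.97 roll 11.47 mark 18.04 dy -2.52
```

```bash
python3 - <<'E'
from h import *
np.set_printoptions(linewidth=220)
for n,x,y in(("top3",180,233),("top4",0,0),("top7",0,0),("top0",375,231)):
    im=np.load(f"pics/{n}.npy")
    if x==0:
        hs=cv2.cvtColor(im[150:260,190:300],cv2.COLOR_RGB2HSV);q=cv2.inRange(hs,(14,190,100),(24,255,255));v,u=np.nonzero(q);x,y=int(np.median(u))+190,int(np.median(v))+150
    print(n,x,y)
    for j in range(y-3,y+5):print(j,x-13," ".join("%3d/%3d/%3d"%tuple(p) for p in im[j,x-13:x+14]))
E
```

```text
top3 180 233
230 167 171/162/154 171/163/155 172/163/155 171/163/155 172/164/156 171/164/155 172/163/155 171/163/155 161/152/141 150/120/ 94 155/104/ 44 169/112/ 44 179/117/ 46 184/121/ 47 191/126/ 50 195/130/ 51 199/132/ 53 199/133/ 54 197/134/ 57 191/130/ 56 182/125/ 64 168/122/ 77 134/106/ 79  99/ 88/ 78 110/105/103 137/132/129 148/142/140
231 167 172/163/155 172/163/155 172/163/155 171/163/155 172/164/155 172/163/155 172/164/155 172/164/155 161/150/137 155/121/ 88 163/108/ 43 173/115/ 45 181/120/ 47 188/124/ 49 193/127/ 51 197/131/ 52 202/134/ 54 208/141/ 58 210/142/ 59 207/139/ 57 202/136/ 55 196/132/ 55 184/123/ 51 173/115/ 49 164/112/ 59 146/108/ 73 117/ 97/ 80
232 167 172/163/155 172/163/155 172/164/155 172/164/155 172/163/155 172/163/155 172/164/155 172/164/155 160/144/127 154/114/ 73 167/111/ 44 178/117/ 47 184/121/ 48 190/125/ 49 195/129/ 52 201/134/ 54 206/139/ 57 212/144/ 61 211/144/ 60 209/142/ 60 203/137/ 56 197/132/ 53 191/127/ 51 185/123/ 49 178/118/ 47 169/112/ 46 156/105/ 45
233 167 171/162/154 171/162/154 172/163/154 171/162/154 171/162/153 171/162/154 171/163/154
[... 8875 characters left out ...]
 137/100/ 74 152/113/ 81 171/126/ 90
234 362 163/121/ 87 163/121/ 88 163/121/ 88 122/ 93/ 73  71/ 66/ 64  66/ 65/ 63  65/ 63/ 62  64/ 63/ 62  64/ 61/ 60  61/ 60/ 59  62/ 60/ 60  63/ 60/ 60  62/ 60/ 59  63/ 61/ 60  62/ 61/ 60  61/ 59/ 59  62/ 61/ 60  65/ 63/ 61  68/ 65/ 63  68/ 65/ 63 118/ 91/ 71 142/104/ 77 146/107/ 79 153/112/ 83 134/ 98/ 72 151/112/ 80 171/128/ 91
235 362 163/121/ 88 162/120/ 87 162/120/ 87 139/114/ 97 127/121/117 133/129/126 132/127/125 131/126/123 128/123/122 128/123/121 129/125/123 130/125/123 129/124/122 130/125/122 129/124/122 129/125/123 129/125/122 134/129/126 141/135/130 142/136/130 150/124/107 157/113/ 84 156/114/ 84 155/113/ 83 135/ 98/ 72 152/112/ 81 171/127/ 91
```

```bash
python3 - <<'E'
from h import *
print(status.get_obs()["joint_pos"].round(2))
for p,yaw,pit in(([.48,.2,.3],-32,-20),([.48,.2,.3],-36,-25),([.50,.12,.35],-32,-22)):
    T=Rt.from_euler("z",yaw,degrees=True)*Rt.from_euler("x",194,degrees=True)*Rt.from_euler("y",pit,degrees=True)
    c=np.array(p)+T.apply([.097,.008,-.041]);v=T.inv().apply(ray("side",proj("side",c))[1]);k=-.097/v[0]
    g=T.inv().apply([0,0,1]);u=np.array([-g[1],-g[2]]);u/=np.linalg.norm(u);lat=np.array([-v[1],-v[2]])/v[0]
    print(yaw,pit,"cos",v[0].round(2),"s",(lat[0]*u[1]-lat[1]*u[0]).round(2),"at hand",(.008+k*v[1]).round(3),(-.041+k*v[2]).round(3),"knife tilt",np.degrees(np.arctan2(*u)).round(1),row(p,yaw,14,pit))
E
```

```text
[-0.15  0.34 -0.21  1.9  -0.15  0.83 -1.89]
-32 -20 cos 0.84 s -0.61 at hand -0.055 -0.049 knife tilt 14.9 ([7.21, -13.4, 26.55], [-0.0414, -0.0496, -0.2385])
-36 -25 cos 0.87 s -0.55 at hand -0.047 -0.041 knife tilt 15.4 ([9.2, -17.28, 30.07], [-0.0414, -0.0496, -0.2385])
-32 -22 cos 0.83 s -0.66 at hand -0.057 -0.038 knife tilt 15.1 ([7.68, -15.36, 26.44], [-0.016, 0.0173, -0.3031])
```

Request:
{"api": "play_rows", "payload": {
  "plan": [0,0,0,0,-0.002,-0.01,0,0,0,0,0,-0.007,-0.035,0,0,0,0,0,-0.014,-0.07,0,1,-2,4,-0.006,-0.02,-0.105,0,2.5,-4.5,9,-0.013,-0.028,-0.14,0,4,-7,14,-0.022,-0.035,-0.17,0,5,-9.5,19,-0.03,-0.042,-0.2,0,6.3,-12,23.5,-0.037,-0.047,-0.225,0,7.2,-13.4,26.5,-0.041,-0.05,-0.238,0,7.2,-13.4,26.5,-0.041,-0.05,-0.238,0,7.2,-13.4,26.5,-0.041,-0.05,-0.238,0,7.2,-13.4,26.5,-0.041,-0.05,-0.238,0,7.2,-13.4,26.5,-0.041,-0.05,-0.238,0,7.2,-13.4,26.5,-0.041,-0.05,-0.238,0,7.2,-13.4,26.5,-0.041,-0.05,-0.238,0,7.2,-13.4,26.5,-0.041,-0.05,-0.238,0,7.2,-13.4,26.5,-0.041,-0.05,-0.238,0,7.2,-13.4,26.5,-0.041,-0.05,-0.238,0,7.2,-13.4,26.5,-0.041,-0.05,-0.238,0]
}}

```text
clock: 24.15
position: [0.4805, 0.2004, 0.2996]
ee_rot: [0.946, -0.249, -0.133, -0.163]
ft_force: [-0.4, 1.1, -3.3]
grip_width: 0.301
grasp_force: 99.0
```

```bash
cat > m8.py <<'E'
from h import *
import sys
np.set_printoptions(precision=2,suppress=True)
n=sys.argv[1];I=[viewer.camera("side").astype(float) for _ in range(4)];o=status.get_obs();P=o["position"];Q=Rt.from_quat(o["ee_rot"]);im=np.mean(I,0).astype(np.uint8);np.save(f"pics/side{n}.npy",im);np.savez(f"pics/pose{n}.npz",P=P,q=o["ee_rot"])
d=dial(im,P,Q);a=d["a"];r,g,b=a[...,0],a[...,1],a[...,2];W=d["W"];k=(abs(W[...,0]-.004)<.009)&(W[...,1]>.002)&(W[...,1]<.021)
u=Q.inv().apply([0,0,1]);u=np.array([-u[1],-u[2]]);u/=np.linalg.norm(u);pr=np.degrees(np.arctan2(*u))
c=P+Q.apply([.097,.008,-.041]);v=Q.inv().apply(ray("side",proj("side",c))[1]);lat=np.array([-v[1],-v[2]])/v[0]
print(o["clock"],P,"s",lat[0]*u[1]-lat[1]*u[0],"Qreading",pr)
for th in(5,15,25):
    R=np.clip(r-np.maximum(g,b)-th,0,None)*k;G=np.clip(g-np.maximum(r,b)-th,0,None)*(np.hypot(W[...,0],W[...,1])<.034)
    G_,R_=[(w[...,None]*W).sum((0,1))/w.sum()*1000 for w in(G,R)];w=G_-R_;off=w[0]*u[1]-w[1]*u[0];print(th,G_,R_,"off",off,"mark",pr+np.degrees(off/26))
cv2.imwrite(f"pics/c{n}.png",cv2.resize(d["a"].astype(np.uint8)[:,:,::-1],(560,560),interpolation=cv2.INTER_CUBIC))
E
python3 m8.py 8
```

```text
24.35 [0.48 0.2  0.3 ] s -0.6102554062723502 Qreading 14.857092404359276
5 [nan nan] [nan nan] off nan mark nan
15 [nan nan] [nan nan] off nan mark nan
25 [nan nan] [nan nan] off nan mark nanh.py:37: RuntimeWarning: invalid value encountered in scalar divide
  v,u=np.nonzero(w>0);ww=w[v,u];return px((u*ww).sum()/ww.sum(),(v*ww).sum()/ww.sum())
m8.py:11: RuntimeWarning: invalid value encountered in divide
  G_,R_=[(w[...,None]*W).sum((0,1))/w.sum()*1000 for w in(G,R)];w=G_-R_;off=w[0]*u[1]-w[1]*u[0];print(th,G_,R_,"off",off,"mark",pr+np.degrees(off/26))
```

View pics/c8.png

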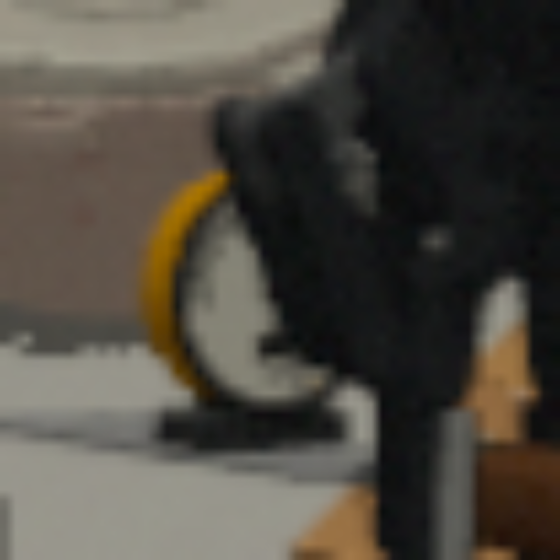

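```bash
python3 - <<'E'
from h import *
print(status.get_obs()["joint_pos"].round(2))
for p in([.45,.2,.35],[.45,.05,.35]):
  for yaw in(-15,-25,-35):
    for pit in(-35,-50,-65):
      for roll in (14,0,30):
        T=Rt.from_euler("z",yaw,degrees=True)*Rt.from_euler("x",180+roll,degrees=True)*Rt.from_euler("y",pit,degrees=True)
        c=np.array(p)+T.apply([.097,.008,-.041]);v=T.inv().apply(ray("side",proj("side",c))[1]);k=-.097/v[0]
        lat=np.array([-v[1],-v[2]])/v[0];a=np.radians(14)
        y,z=.008+k*v[1],-.041+k*v[2]
        if abs(y)>.06 or z>.02: print(p[1],yaw,pit,roll,"cos",v[0].round(2),"s",(lat[0]*np.cos(a)-lat[1]*np.sin(a)).round(2),"hand",y.round(3),z.round(3))
E
```

```text
[-0.09  0.14 -0.16  1.64 -0.4   1.45 -2.26]
0.2 -15 -35 14 cos 0.66 s -1.12 hand -0.101 -0.026
0.2 -15 -35 0 cos 0.76 s -0.82 hand -0.075 -0.045
0.2 -15 -35 30 cos 0.54 s -1.54 hand -0.134 0.009
0.2 -15 -50 14 cos 0.62 s -1.25 hand -0.107 -0.002
0.2 -15 -50 0 cos 0.75 s -0.88 hand -0.076 -0.023
0.2 -15 -50 30 cos 0.47 s -1.86 hand -0.157 0.04
0.2 -15 -65 14 cos 0.55 s -1.47 hand -0.122 0.026
0.2 -15 -65 0 cos 0.7 s -1.0 hand -0.082 0.002
0.2 -15 -65 30 cos 0.36 s -2.45 hand -0.205 0.086
0.2 -25 -35 14 cos 0.75 s -0.87 hand -0.074 -0.023
0.2 -25 -35 30 cos 0.65 s -1.15 hand -0.096 0.003
0.2 -25 -50 14 cos 0.7 s -0.99 hand -0.08 0.002
0.2 -25 -50 30 cos 0.57 s -1.39 hand -0.112 0.033
0.2 -25 -65 14 cos 0.61 s -1.2 hand -0.093 0.032
0.2 -25 -65 0 cos 0.74 s -0.85 hand -0.064 0.011
0.2 -25 -65 30 cos 0.45 s -1.82 hand -0.144 0.077
0.2 -35 -35 30 cos 0.75 s -0.87 hand -0.069 -0.003
0.2 -35 -50 30 cos 0.66 s -1.05 hand -0.08 0.027
0.2 -35 -65 14 cos 0.67 s -0.95 hand -0.068 0.035
0.2 -35 -65 30 cos 0.53 s -1.36 hand -0.101 0.067
0.05 -15 -35 14 cos 0.61 s -1.31 hand -0.117 -0.019
0.05 -15 
[... 499 characters left out ...]
-25 -35 30 cos 0.6 s -1.32 hand -0.11 0.015
0.05 -25 -50 14 cos 0.65 s -1.15 hand -0.094 0.01
0.05 -25 -50 0 cos 0.76 s -0.84 hand -0.069 -0.011
0.05 -25 -50 30 cos 0.5 s -1.64 hand -0.133 0.049
0.05 -25 -65 14 cos 0.55 s -1.42 hand -0.113 0.043
0.05 -25 -65 0 cos 0.69 s -0.99 hand -0.077 0.016
0.05 -25 -65 30 cos 0.38 s -2.25 hand -0.181 0.104
0.05 -35 -35 14 cos 0.79 s -0.76 hand -0.062 -0.015
0.05 -35 -35 30 cos 0.7 s -0.98 hand -0.078 0.007
0.05 -35 -50 14 cos 0.72 s -0.89 hand -0.068 0.011
0.05 -35 -50 30 cos 0.6 s -1.21 hand -0.093 0.04
0.05 -35 -65 14 cos 0.61 s -1.12 hand -0.083 0.046
0.05 -35 -65 0 cos 0.72 s -0.82 hand -0.057 0.025
0.05 -35 -65 30 cos 0.47 s -1.63 hand -0.123 0.089
```

```bash
python3 - <<'E'
from h import *
T=Rt.from_euler("x",194,degrees=True)*Rt.from_euler("y",-5,degrees=True)
p=np.array([.55,-.02,.40])-T.apply([.097,.008,-.041]);print(p,row(p,0,14,-5))
E
```

```text
[ 0.44979573 -0.00440181  0.37050762] ([-6.7, 6.89, -30.26], [0.0382, 0.1672, -0.1361])
```

Request:
{"api": "play_rows", "payload": {
  "plan": [-0.8,0.9,-4,0.005,0.02,-0.017,0,-1.7,1.7,-8,0.01,0.042,-0.034,0,-2.6,2.6,-12,0.015,0.065,-0.052,0,-3.5,3.5,-16,0.02,0.09,-0.07,0,-4.4,4.4,-20,0.025,0.11,-0.09,0,-5.3,5.3,-24,0.03,0.133,-0.107,0,-6.2,6.2,-28,0.035,0.155,-0.125,0,-6.7,6.9,-30.3,0.038,0.167,-0.136,0,-6.7,6.9,-30.3,0.038,0.167,-0.136,0,-6.7,6.9,-30.3,0.038,0.167,-0.136,0,-6.7,6.9,-30.3,0.038,0.167,-0.136,0,-6.7,6.9,-30.3,0.038,0.167,-0.136,0,-6.7,6.9,-30.3,0.038,0.167,-0.136,0,-6.7,6.9,-30.3,0.038,0.167,-0.136,0,-6.7,6.9,-30.3,0.038,0.167,-0.136,0,-6.7,6.9,-30.3,0.038,0.167,-0.136,0,-6.7,6.9,-30.3,0.038,0.167,-0.136,0]
}}

```text
clock: 26.48
position: [0.4498, -0.0041, 0.3706]
ee_rot: [0.992, 0.006, -0.043, -0.122]
ft_force: [0.1, 0.0, -2.0]
grip_width: 0.3
grasp_force: 99.0
```

```bash
python3 m8.py 9; python3 - <<'E'
from h import *
I=[viewer.camera("top").astype(float) for _ in range(4)];im=np.mean(I,0);np.save("pics/top9.npy",im)
o=status.get_obs();P=o["position"];Q=Rt.from_quat(o["ee_rot"]);c=P+Q.apply([.097,.008,-.041])
print(c,proj("top",c),"mark pred @Q-level radius",proj("top",c+Q.apply([0,0,-.026])),"edges",proj("top",c+Q.apply([0,.027,0])),proj("top",c+Q.apply([0,-.027,0])))
x,y=proj("top",c).round().astype(int)
for j in range(y-3,y+6):print(j,x-14," ".join("%3d/%2d"%(p[0],p[1]-max(p[0],p[2])) for p in im[j,x-14:x+15]))
cv2.imwrite("pics/c9.png",cv2.resize(im[y-25:y+25,x-25:x+25,::-1].astype(np.uint8),(560,560),interpolation=cv2.INTER_CUBIC))
E
```

```text
26.675 [ 0.45 -0.    0.37] s -2.259632495146167 Qreading 14.061296336611766
5 [ 5.98 22.99] [6.48 9.71] off -3.7191744812209477 mark 5.865411680968776
15 [ 5.9  23.06] [7.22 9.49] off -4.583590690106031 mark 3.960511661283613
25 [ 4.79 23.85] [7.13 8.35] off -6.0405647422283915 mark 0.7498015056418854
[ 0.54997086 -0.01965901  0.40009719] [309.29751864 223.59065264] mark pred @Q-level radius [312.44619616 222.09487572] edges [319.56130372 223.66174649] [298.92495078 223.51880529]
221 295 151/-7 131/-5 114/-4  75/-3  94/-29 132/-44 151/-51 164/-56 173/-59 174/-59 169/-57 157/-52 150/-48 144/-45 133/-41 127/-39 123/-38 120/-38 118/-37 115/-37 112/-36 116/-37 121/-40 121/-40 120/-40 140/-21 161/-9 169/-7 168/-8
222 295 151/-7 131/-5 126/-5  88/-3  94/-29 113/-37 109/-35  99/-31  93/-29  91/-28  87/-27  78/-22  73/-20  68/-15  61/16  57/34  57/51  54/32  50/-10  48/-10  47/-9  53/-12  58/-15  60/-16  63/-18  95/-10 147/-7 168/-7 168/-7
223 295 156/-7 135/-5 129/-4  91/-3  52/-13  58/-17  51/-13  41/-7  37/-2  48/-2  52/-2  51/-2  60/-2  51/-2  36/10  30/25  66/16  81/ 4  80/-4  71/-3  63
[... 625 characters left out ...]
6/-2  68/-2 130/-6 158/-7 163/-7 169/-8 169/-8 169/-8 169/-8 169/-8
227 295 157/-7 136/-5 129/-4 129/-5 129/-5 129/-5 127/-5 124/-5 121/-4 118/-5 116/-4 116/-4 115/-4 116/-4 116/-4 115/-4 117/-4 117/-4 124/-5 130/-5 138/-5 159/-7 170/-8 169/-8 169/-7 169/-8 169/-8 169/-8 169/-8
228 295 157/-7 136/-5 129/-5 129/-5 129/-5 129/-5 127/-5 123/-4 124/-5 126/-5 126/-5 126/-4 126/-5 126/-5 127/-5 126/-4 126/-4 126/-4 134/-5 141/-6 145/-6 160/-7 169/-8 169/-8 169/-8 169/-8 169/-8 169/-8 169/-8
229 295 167/-8 141/-6 125/-5 129/-5 129/-5 129/-5 127/-5 124/-5 124/-5 126/-5 127/-4 126/-4 126/-4 126/-4 126/-5 126/-4 126/-4 126/-5 133/-5 140/-6 146/-6 147/-7 159/-7 169/-8 169/-8 169/-8 170/-8 169/-8 169/-8
```

View pics/c9.png

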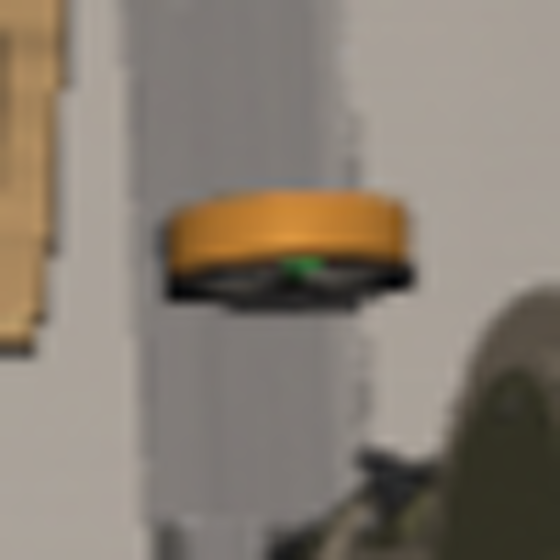

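The top view is clean: bezel spans crop x 165–413 and the green mark is at (300,265). Pitching the tip down a little more should show pointer and mark together from above, with no sideways parallax.

Request:
{"api": "play_rows", "payload": {
  "plan": [-0.5,-2,0,0,0,0,0,-1,-4,0,0,0,0,0,-1.5,-6.5,0,0,0,0,0,-2,-9,0,0,0,0,0,-2,-10,0,0,0,0,0,-2,-10,0,0,0,0,0,-2,-10,0,0,0,0,0,-2,-10,0,0,0,0,0,-2,-10,0,0,0,0,0,-2,-10,0,0,0,0,0,-2,-10,0,0,0,0,0,-2,-10,0,0,0,0,0,-2,-10,0,0,0,0,0,-2,-10,0,0,0,0,0]
}}

```text
clock: 28.62
position: [0.4498, -0.0041, 0.3705]
ee_rot: [0.986, 0.017, -0.129, -0.104]
ft_force: [1.1, 0.4, -3.4]
grip_width: 0.302
grasp_force: 98.9
```

```bash
cat > top.py <<'E'
from h import *
import sys
n=sys.argv[1];I=[viewer.camera("top").astype(float) for _ in range(4)];im=np.mean(I,0);np.save(f"pics/top{n}.npy",im)
o=status.get_obs();P=o["position"];Q=Rt.from_quat(o["ee_rot"]);c=P+Q.apply([.097,.008,-.041]);u=Q.inv().apply([0,0,1]);print(o["clock"],"Qreading",np.degrees(np.arctan2(-u[1],-u[2])).round(2))
up=Q.apply(u*[0,1,1]);up/=np.linalg.norm(up)
print("c",proj("top",c).round(2),"upright 12,20,26:",[proj("top",c+r*up).round(2).tolist() for r in(.012,.02,.026)],"zero mark",proj("top",c+Q.apply([0,0,-.026])).round(2),"edges",proj("top",c+Q.apply([0,.027,0])).round(2),proj("top",c+Q.apply([0,-.027,0])).round(2))
x,y=proj("top",c).round().astype(int)
print("g-ex / r-ex");
for j in range(y-6,y+5):print(j,x-6," ".join("%3d:%3d/%3d"%(p.max(),p[1]-max(p[0],p[2]),p[0]-max(p[1],p[2])) for p in im[j,x-6:x+9]))
cv2.imwrite(f"pics/c{n}.png",cv2.resize(im[y-25:y+25,x-25:x+25,::-1].astype(np.uint8),(560,560),interpolation=cv2.INTER_CUBIC))
E
python3 top.py 10
```

```text
28.825 Qreading 12.45
c [306.76 222.34] upright 12,20,26: [[306.92, 220.88], [307.02, 219.89], [307.11, 219.14]] zero mark [309.35 219.07] edges [317.   222.33] [296.42 222.35]
g-ex / r-ex
216 301 174:-59/ 59 181:-61/ 61 185:-63/ 63 190:-65/ 65 193:-65/ 65 195:-66/ 66 195:-66/ 66 193:-65/ 65 192:-65/ 65 188:-64/ 64 183:-62/ 62 178:-60/ 60 172:-58/ 58 163:-55/ 55 115:-34/ 34
217 301 175:-59/ 59 182:-62/ 62 187:-63/ 63 191:-65/ 65 194:-65/ 65 195:-66/ 66 195:-67/ 67 192:-66/ 66 191:-65/ 65 188:-64/ 64 183:-62/ 62 178:-60/ 60 171:-58/ 58 154:-50/ 50 105:-28/ 28
218 301 176:-60/ 60 183:-62/ 62 187:-63/ 63 188:-64/ 64 172:-57/ 57 159:-50/ 50 147:-46/ 46 136:-43/ 43 128:-41/ 41 118:-38/ 38 116:-37/ 37 131:-43/ 43 140:-46/ 46 121:-37/ 37  81:-17/ 17
219 301 144:-48/ 48 119:-38/ 38 107:-34/ 34  99:-31/ 31  90:-25/ 25  90:  8/ -8 119: 42/-42 102: 34/-34  58:  0/  0  51:-10/ 10  51:-10/ 10  63:-16/ 16  71:-20/ 20  62:-14/ 14  53: -5/  5
220 301  73:-21/ 21  52:-11/ 11  46: -6/  6  50: -3/  3  54: -2/  2  72: 20/-20  83: 39/-39  73: 27/-27  72:  1/ -1  76: -4/  4  68: -3/  3  57: -3/  3  61: -3
[... 456 characters left out ...]
/  5  87: -4/  4  58: -3/  3  29:-10/ 10  51: -4/  4  46: -1/  1  35:  0/  0  42: -1/ -1  44: -1/  0  42: -1/ -1  38:  0/  0  49: -2/  2
224 301 104: -5/  5 111: -6/  6 111: -6/  6  84: -4/  4  51: -2/  2  51: -3/  3  50: -2/  2  53: -2/  2  48: -2/  2  43: -1/  1  42: -1/  0  42: -1/ -1  45: -1/  1  51: -2/  2  49: -2/  2
225 301  57: -2/  2  63: -3/  3  66: -3/  3  56: -3/  3  45: -2/  2  49: -3/  3  46: -2/  2  46: -2/  2  42: -2/  2  36: -2/  1  36: -1/  0  38: -1/ -1  55: -1/  1  59: -2/  2  52: -2/  2
226 301  34:  0/  0  35:  0/  0  38:  0/  0  39: -1/  1  38: -1/  1  38: -1/  1  37: -1/  1  37: -1/  1  34: -1/  0  32: -1/  1  35: -1/  0  39:  0/  0  66: -1/  1  68: -2/  2  53: -2/  2
```

From above, the pointer (column 307.2) and mark (307.2) almost coincide at a tool tilt of 12.45°. That puts the mark at about 13.1°, which agrees with the parallax-corrected side estimate of 13.05°. Back to the stone.

```bash
python3 - <<'E'
from h import *
p=tcp([.6185,.152,.0545],-4,10);print(p,row(p+[0,0,.12],-4,10),row(p+[0,0,.006],-4,10))
E
```

```text
[0.52127724 0.19520849 0.0558273 ] ([-1.47, 15.74, 4.56], [0.1301, -0.1538, 0.2053]) ([-1.47, 15.74, 4.56], [0.1588, -0.13, 0.3131])
```

Request:
{"api": "play_rows", "payload": {
  "plan": [-0.2,2,0.5,0.015,-0.025,0.015,0,-0.4,4.5,1.2,0.03,-0.05,0.035,0,-0.7,7,2,0.05,-0.08,0.065,0,-1,10,3,0.075,-0.11,0.105,0,-1.2,12.5,3.7,0.1,-0.135,0.145,0,-1.5,15.7,4.6,0.12,-0.15,0.185,0,-1.5,15.7,4.6,0.13,-0.154,0.205,0,-1.5,15.7,4.6,0.137,-0.148,0.23,0,-1.5,15.7,4.6,0.144,-0.142,0.26,0,-1.5,15.7,4.6,0.151,-0.136,0.285,0,-1.5,15.7,4.6,0.156,-0.132,0.302,0,-1.5,15.7,4.6,0.1585,-0.13,0.311,0,-1.5,15.7,4.6,0.1588,-0.13,0.313,0,-1.5,15.7,4.6,0.1588,-0.13,0.313,0,-1.5,15.7,4.6,0.1588,-0.13,0.313,0]
}}

```text
clock: 30.7
position: [0.5218, 0.1953, 0.0627]
ee_rot: [0.996, -0.035, 0.003, -0.087]
ft_force: [0.2, -0.1, -3.0]
grip_width: 0.3
grasp_force: 98.9
```

```bash
cat > st.py <<'E'
from h import *
np.set_printoptions(precision=3,suppress=True)
F=[]
for i in range(6): viewer.camera("side");o=status.get_obs();F.append(np.r_[o["ft_force"],o["torque"]])
P=o["position"];Q=Rt.from_quat(o["ee_rot"]);u=Q.inv().apply([0,0,1]);e=P+Q.apply([.1,.036,-.005])
print(o["clock"],"F,T",np.mean(F,0),"P",P,"edge",e,"tilt",np.degrees(np.arctan2(-u[1],-u[2])).round(2),"pitch",np.degrees(Q.apply([1,0,0])[2]).round(2),"yaw",np.degrees(np.arctan2(*Q.apply([1,0,0])[1::-1])).round(2),"down",-u)
for t in(10,13.1):print(t,row(tcp(np.r_[.6185,.152,e[2]],-4,t),-4,t))
E
python3 st.py
```

```text
31.0 F,T [ 0.003  0.024 -2.871 -0.259  0.28   0.003] P [0.521 0.195 0.062] edge [0.619 0.152 0.061] tilt 9.97 pitch -0.02 yaw -4.04 down [0.    0.173 0.985]
10 ([0.03, 0.02, -0.04], [-0.0002, -0.0, 0.0])
13.1 ([3.13, 0.02, -0.04], [-0.0002, -0.0002, -0.0019])
```

Request:
{"api": "play_rows", "payload": {
  "plan": [0,0,0,0,0.0004,0.002,0,0,0,0,0,0.0007,0.004,0,0,0,0,0,0.0009,0.005,0,0,0,0,0,0.001,0.0058,0,0,0,0,0,0.0011,0.0063,0,0,0,0,0,0.0011,0.0067,0,0,0,0,0,0.0011,0.0067,0,0,0,0,0,0.0011,0.0067,0]
}}

```text
clock: 32.0
position: [0.5214, 0.1953, 0.0553]
ee_rot: [0.996, -0.035, 0.003, -0.087]
ft_force: [-1.7, -0.4, 0.1]
grip_width: 0.3
grasp_force: 99.3
```

```bash
python3 st.py
```

```text
32.3 F,T [-1.258  0.06   0.001 -0.275  0.171 -0.017] P [0.521 0.195 0.055] edge [0.619 0.152 0.054] tilt 9.97 pitch -0.02 yaw -4.03 down [0.    0.173 0.985]
10 ([0.03, 0.02, -0.03], [-0.0002, 0.0001, 0.0])
13.1 ([3.13, 0.02, -0.03], [-0.0002, -0.0001, -0.0019])
```

Request:
{"api": "play_rows", "payload": {
  "plan": [0.5,0,0,0,0,-0.0003,0,1,0,0,0,0,-0.0005,0,1.5,0,0,0,0,-0.0008,0,2,0,0,0,0,-0.0011,0,2.5,0,0,0,0,-0.0013,0,3.1,0,0,0,-0.0001,-0.0016,0,3.1,0,0,0,-0.0001,-0.0016,0,3.1,0,0,0,-0.0001,-0.0016,0,3.1,0,0,0,-0.0001,-0.0016,0,3.1,0,0,0,-0.0001,-0.0016,0,3.1,0,0,0,-0.0001,-0.0016,0,3.1,0,0,0,-0.0001,-0.0016,0,3.1,0,0,0,-0.0001,-0.0016,0,3.1,0,0,0,-0.0001,-0.0016,0,3.1,0,0,0,-0.0001,-0.0016,0,3.1,0,0,0,-0.0001,-0.0016,0]
}}

```text
clock: 34.3
position: [0.5214, 0.195, 0.0568]
ee_rot: [0.993, -0.035, 0.004, -0.114]
ft_force: [-1.4, 0.0, 2.7]
grip_width: 0.296
grasp_force: 99.6
```

```bash
python3 st.py; python3 m8.py 11; python3 - <<'E'
from h import *
im=np.load("pics/side11.npy")[:,:,::-1];im2=viewer.camera("top");o=status.get_obs();np.save("pics/top11.npy",im2)
# cup, timer and tape moved? difference to the first top view
d=cv2.absdiff(im2,np.load("pics/top0.npy")).max(2)
for n,(x,y,r) in dict(tape=(186,251,20),timer=(190,185,12),cup=(268,155,10)).items():print(n,d[y-r:y+r,x-r:x+r].mean().round(1))
a=cv2.resize(im[195:285,220:340],(480,360),interpolation=cv2.INTER_CUBIC);b=cv2.resize(im2[170:260,200:300,::-1],(320,360),interpolation=cv2.INTER_CUBIC)
cv2.imwrite("pics/c11b.png",cv2.hconcat([a,b]))
E
```

```text
34.6 F,T [-0.079  0.454  2.206 -0.209 -0.213  0.043] P [0.521 0.195 0.057] edge [0.619 0.152 0.053] tilt 13.06 pitch -0.03 yaw -4.04 down [0.001 0.226 0.974]
10 ([-3.06, 0.02, -0.04], [-0.0001, 0.0003, 0.002])
13.1 ([0.04, 0.02, -0.04], [-0.0001, -0.0, 0.0])
34.8 [0.52 0.2  0.06] s -1.4079136035317548 Qreading 13.062463800460298
5 [ 6.36 23.71] [ 5.81 11.29] off -2.261284274039646 mark 8.079308216545837
15 [ 6.31 23.87] [ 5.66 11.23] off -2.2289129525424944 mark 8.150644374201526
25 [ 5.84 24.3 ] [ 5.25 10.68] off -2.4968351150789103 mark 7.560228637610961
tape 1.5
timer 1.4
cup 1.6
```

View pics/c11b.png

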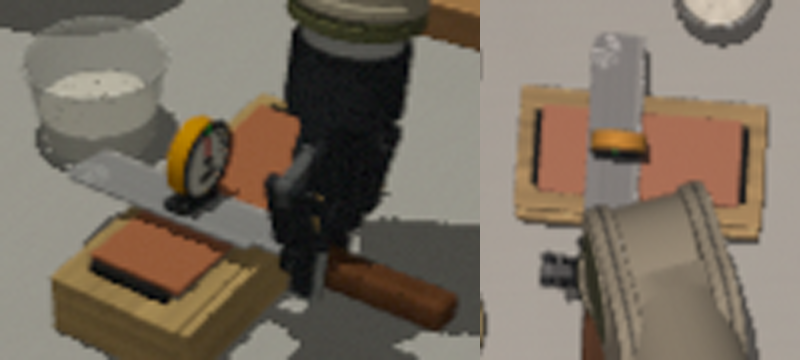

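```bash
python3 - <<'E'
from h import *
o=status.get_obs();P,Q=o["position"],Rt.from_quat(o["ee_rot"])
im=np.load("pics/top11.npy");c=P+Q.apply([.097,.008,-.041]);x0,y0=proj("top",c).round().astype(int)-[18,18];k=8
a=cv2.resize(im[y0:y0+36,x0:x0+36],None,fx=k,fy=k,interpolation=cv2.INTER_LINEAR).astype(float);r,g,b=a[...,0],a[...,1],a[...,2]
px=lambda u,v:np.array([(u+.5)/k-.5+x0,(v+.5)/k-.5+y0])
Y=cv2.inRange(cv2.cvtColor(a.astype(np.uint8),cv2.COLOR_RGB2HSV),(12,170,70),(25,255,255));rc=cv2.minAreaRect(max(cv2.findContours(Y,0,2)[0],key=cv2.contourArea));yc=px(*rc[0])
G=np.clip(g-np.maximum(r,b)-5,0,None);v,u=np.nonzero(G>0);gc=px(np.average(u,weights=G[v,u]),np.average(v,weights=G[v,u]))
ax=np.cross([0,0,1],Q.apply([1,0,0]));ax/=np.linalg.norm(ax)
print("lat",(onz("top",gc,c[2]+.0255)-onz("top",yc,c[2]))@ax*1000,"dy",(onz("top",yc,c[2])-c)@ax*1000)
s=np.load("pics/side11.npy").astype(np.float32).max(2);print("spine profile (pred at index 6)")
for L in(.06,.07,.12,.13,.15,.17,.18):
    p=proj("side",P+Q.apply([L,-.018,-.005]));ys=(p[1]+np.arange(-6,7))[None].astype(np.float32);print(L,cv2.remap(s,np.full((1,13),p[0],np.float32),ys,1)[0].astype(int))
E
```

```text
lat 1.549087712688251 dy -1.6322116820979542
spine profile (pred at index 6)
0.06 [122 121 120 121 123 124  91  73  68  67  69  73 135]
0.07 [116 121 121 122 124 119 101  81  73  72 105 122  96]
0.12 [121 121 121 121 123 121 103  78  71  78 124 145 147]
0.13 [122 122 123 121 123 125 107  79  73  71 118 144 148]
0.15 [123 123 122 123 123 120 112 119 148 151 129  95 114]
0.17 [123 131 132 129 131 126 106 122 146 151 152 151 151]
0.18 [ 95 107 125 126 124 129 112 131 149 152 153 151 151]
```

```bash
python3 -c "
from workcell import manip
print(manip.hand_in())"
```

```text
the job is handed in; nothing more can be done
None
```

I handed the job in at about 35 s: the drawer is home, and the knife is held with its edge across the middle of the stone at about 5 N. The tilt is 13.1°, where I measured the green mark to be (to about 1°), and the cup, timer and tape are unmoved.

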